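# Slide the measuring cylinder under the pump outlet and start the pump

## Robot

A 7-joint arm with a two-finger parallel gripper is mounted at the origin on the work surface. World frame = base frame: x ahead of the robot, y to its left, z up, the work surface at z = 0. Lengths are in m, angles in rad, forces in N, time in s.
With the tool pointing down it reaches from about 0.425 to 0.925 m from the base axis. Payload 6.8 kg.
Tool frame: the origin (TCP) lies at the very end of the fingers, on their centre line; the grasp point (between the pads) lies 19 mm behind it (ctrl.hold_point_z is the distance from the TCP to the grasp point, in m); z points along the fingers, x is the direction in which the jaws open and shut, and the axes are right-handed (so a half turn about z gives the same grasp; the last joint's range is limited). The gripper opens to 88 mm and grips with 3 to 60 N. Pads are 20 mm wide; open, the fingers measure 115 mm over their backs; the gripper's body (75 mm by 178 mm) begins 61 mm behind the grasp point.
Start: joints at [-1.444, 0.477, 0.022, 1.555, -0.011, 1.109, -0.083], TCP at [0.157, 0.656, 0.223] pointing down, gripper open.
Joint ranges: [-2.96, 2.96], [-0.34, 2.1], [-1.41, 1.46], [0.24, 2.44], [-1.37, 4.51], [0.17, 1.92], [-2.96, 2.96]. Speed limits (rad/s): [2.39, 2.39, 3.14, 3.14, 3.14, 3.14, 3.14].

## Interface

Orientations are given as a unit quaternion [x, y, z, w].
In Python, from workcell import get_obs, eyes, workorder, finder, ctrl gives the robot as it stands.
- The arm moves only by the tool drive_tool, never from a script. Its argument "targets" is a list of rows, each a list of 3 entries, a list of its own where there are three numbers: the opening, from 0 (shut) to 1 (fully open), then the shift along the tool's x, y, z in m, then the turn about the tool's z in degrees. A call has exactly 10 rows; each row shifts and turns the commanded pose from where the row before left it, along the tool's axes as they then stand; what a row does not reach is not made up. A row lasts 1/8 s, in which the tool goes at most 62.5 mm and 10.7 degrees, less where a joint would pass 70% of its speed; a pose out of reach is approached as far as the arm can. A call is refused whole if a number of a shift passes 0.0625 or a number of a turn 10.7, either way. A call with a gripper value outside its range is refused whole. The fingers move at their own pace and stop on an object; "force" is the grip in N (left out, the last holds). Time passes only in rows, so rows that do not move let the fingers close, or fill a call up. It gives the time, the measured TCP pose, the force and the opening at its end, in the units of the state.
- get_obs(): the state, without advancing time (a new reading comes with each control period).
- eyes.get_image(name): name is "side" or "top" or "wrist"; returns a dict with "color" (480x640x3 uint8, blue, green, red), "range_z" (480x640 float32, m along the optical axis (not along the pixel's ray), 0 where there is no reading), "K" (3x3 intrinsics, pixels), "pose" (4x4, takes a point from camera to world coordinates); the wrist camera has in their place "mount" (4x4, takes a point from camera to tool coordinates, whose origin is the TCP and whose axes are the tool frame's). Camera axes: x right, y down, z forward; pixel columns grow to the right and rows downward; lengths in m; the calibration is good to about 2 mm. A picture is of the moment at which its call begins: read the wrist's pose just before it.
- workorder.sign_off(): hands the job in, once; it reports no verdict.
Trained networks look in the newest picture that a camera, given by its name, has taken for a name from the list of things; names that differ only in an ending like _2 or _b are one class to them, and where a whole thing is asked for, a point or a joint stands for the part that bears it (a point fixed in the world has none). Each returns a list of dicts, best first, with "confidence" (0 to 1); they miss things now and then, are a little off and sometimes report something else, mostly with a low value. They report only what shows in the picture. A call takes as long as a camera call. They do not tell look-alikes from the thing itself.
- finder.search_frame(camera, thing): "extent" ([left, top, width, height] in pixels, round what is visible of it).
- finder.landmark_of(camera, thing): "xy" ([column, row] in pixels: a listed point, or the origin of a listed thing).
The state is a dict: "time": time; "qpos": joint angles; "joint_vel": joint speeds; "effort": joint torques, N m; "position": TCP position; "ee_rot": TCP orientation; "wrist_force": force on the tool from outside, world axes, zero at the start; "ft_torque": the same for the moment, N m; "width": opening from 0.0 (shut) to 1.0 (fully open).
Only numpy, scipy, OpenCV 4.12 (cv2) and the standard library are available. Lean on these libraries where they do the work, as an engineer would, in place of code of your own. Each camera call takes 0.05 s, during which the arm holds its last target.

## Task

Get the pump ready for a flow check: push the tall white measuring cylinder along the bench, low on its foot, until it stands squarely under the pump's outlet spout with the spout over its open mouth, then press the pump's start button all the way in and let it go. Do not lift or carry the cylinder or let it tip, do not start the pump before the cylinder is in place, and leave the other things on the bench where they are. Finish with the cylinder standing upright and still under the spout.

Things in the scene. Friction and masses are not known exactly. Their poses are not given: they have to be found in the camera images.
- cylinder: tall narrow white plastic measuring cylinder, 180 mm high, loose, about 0.24 kg: round foot 60 mm in diameter with an upright rim 24 mm high, tapering to 42 mm at 34 mm height, then an open tube of 38 mm outer and 33 mm inner diameter. Origin: centre of the foot's underside, z up the tube. Slides if pushed at the foot; tips if pushed on the tube.
- outlet_tip (a point): lower end of the pump's outlet spout, an 8 mm steel tube pointing straight down, 194 mm above the bench (14 mm above the cylinder's mouth). It hangs from a steel arm 26 mm wide, its top 253 mm above the bench, 100 mm out from the pump's front face (two round pump heads stick out 34 mm there). Axes are the pump's: y points from the spout straight to the pump.
- start_top (a point): middle of the top of the start button when out: a round black push button 32 mm in diameter in a low grey housing on the flat top of the pump (a white box 300 mm wide along x, 340 mm deep, 220 mm high), the only round button there, 45 mm behind the front face and 55 mm to the +x side of the outlet arm. Pressed straight down; the point moves with the button.
- start (a joint): travel of the start button in m: 0 out, 0.006 fully in (a spring, about 5 N at the bottom; springs back when let go)
- jar: bystander: small closed amber jar with black cap, 38 mm in diameter, 45 mm high, standing beside the cylinder on its +x side; origin under its centre
- fitting: bystander: stepped round steel fitting, 32 mm in diameter, 32 mm high, standing beside the cylinder on the robot's side; origin under its centre
- beaker: bystander: small glass beaker, 68 mm in diameter, 85 mm high, towards the far side of the bench; origin under its centre
- reservoir: bystander: amber bottle with white cap, 72 mm in diameter, 170 mm high, towards the far side of the bench; origin under its centre
- wrench: bystander: steel wrench 150 mm long lying on the bench, far side; origin under its middle
Mind the look-alikes: they are no part of the job. What is shaped like the cylinder but green or yellow is not meant.

How it is judged:
On the way, in this order (a step that is already met when the one before it is completed fails the run):
1. the cylinder stands upright and still under the spout, the spout over its mouth (horizontal distance between cylinder and outlet_tip below 0.013 m and angle between cylinder's own z axis and vertical below 0.06 rad and linear speed of cylinder below 0.02 m/s), for 0.3 s.
2. the start button is pressed in (value of joint start above 0.004 m), for 0.05 s.
At the end, for the whole second after the job is handed in: the cylinder stands upright (within 2 degrees) and still on the bench with its axis within 13 mm of the spout's, so that the spout is over the open mouth, and the start button, having been pressed at least 4 mm in, has sprung back out (horizontal distance between cylinder and outlet_tip below 0.013 m and angle between cylinder's own z axis and vertical below 0.04 rad and height (world z) of cylinder below 0.004 m and linear speed of cylinder below 0.02 m/s and value of joint start below 0.002 m); the robot touches nothing.
It fails at once if the cylinder is tipped more than 17 degrees (angle between cylinder's own z axis and vertical above 0.3 rad).
It fails at once if the cylinder is lifted off the bench (height (world z) of cylinder above 0.012 m).
It fails at once if the pump is started while the cylinder is not under the spout (value of joint start above 0.003 m and horizontal distance between cylinder and outlet_tip above 0.018 m).
It fails at once if a bystander is shifted more than 25 mm (distance of any of jar, fitting, beaker, reservoir, wrench from where it was at the start of the episode above 0.025 m).
It fails at once if a bystander is knocked over (angle between any of jar, fitting, beaker, reservoir's own z axis and vertical above 0.5 rad).
It also fails if it takes over 64 s, if anything falls off the work surface, if the arm or the gripper's body presses on something with over 40 N, if the wrist force passes 120 N, or if a joint passes its speed limit or range.

## Working session

There is one attempt and no reset: what is moved stays moved. The work goes in short steps, Python scripts to look and compute and a tool call to move; the robot and the scene stay as the last step left them, time stands still between calls to the robot, and variables do not carry over. Pictures are saved under pics/ and viewed, and the job is handed in when it is done.

Besides the shell and the picture viewer there is one more tool, called after "Call:" in YAML: its name, and indented under it one key for each argument. drive_tool: Moves the arm, as the interface text tells. Its arguments: {"type":"object","properties":{"targets":{"type":"array"},"force":{"type":"number"}},"required":["targets"]}

```bash
ls; mkdir -p pics; cat > h.py <<'E'
import numpy as np, cv2
from workcell import get_obs, eyes, workorder, finder, ctrl
from scipy.spatial.transform import Rotation as R
def T(o):
    M=np.eye(4);M[:3,:3]=R.from_quat(o['ee_rot']).as_matrix();M[:3,3]=o['position'];return M
def img(n):
    o=get_obs(); d=eyes.get_image(n)
    d['P']=d['pose'] if 'pose' in d else T(o)@d['mount']
    return d
def pt(d,u,v,z=None):
    z=d['range_z'][int(round(v)),int(round(u))] if z is None else z
    p=np.linalg.inv(d['K'])@[u,v,1]*z
    return (d['P']@np.r_[p,1])[:3]
def onz(d,u,v,h):
    r=d['P'][:3,:3]@np.linalg.inv(d['K'])@[u,v,1]; c=d['P'][:3,3]
    return c+r*(h-c[2])/r[2]
E
python3 - <<'E'
from h import *
np.set_printoptions(precision=3,suppress=True)
o=get_obs();print({k:np.round(v,3) for k,v in o.items()});print(ctrl.hold_point_z)
for n in ['side','top','wrist']:
    d=img(n);cv2.imwrite(f'pics/a_{n}.png',d['color']);print(n,d['P'])
    for t in ['cylinder','outlet_tip','start_top','jar','fitting','beaker','reservoir','wrench']:
        for q in finder.search_frame(n,t)[:4]: print(n,t,'box',np.round(q['extent']),round(q['confidence'],2))
        for q in finder.landmark_of(n,t)[:4]: print(n,t,'pt',np.round(q['xy'],1),round(q['confidence'],2))
E
```

```text
pics
{'time': np.float64(0.0), 'qpos': array([-1.444,  0.478,  0.022,  1.556, -0.011,  1.109, -0.083]), 'joint_vel': array([-0.001,  0.001, -0.001, -0.002,  0.   , -0.   , -0.001]), 'effort': array([ -0.   , -58.286,   1.534, -27.261,  -0.054,   0.017,   0.   ]), 'position': array([0.157, 0.656, 0.222]), 'ee_rot': array([ 0.785,  0.619, -0.001,  0.001]), 'wrist_force': array([ 1.344, -0.012, -0.038]), 'ft_torque': array([ 0.032,  0.028, -0.039]), 'width': np.float64(0.997)}
0.0187
side [[ 0.784 -0.389  0.483  0.049]
 [-0.62  -0.51   0.596 -0.609]
 [ 0.014 -0.767 -0.642  0.881]
 [ 0.     0.     0.     1.   ]]
side cylinder box [317. 247.  28.  83.] 0.9
side cylinder box [382. 314.  39.  91.] 0.76
side cylinder box [314. 308.  30.  85.] 0.66
side cylinder box [291. 370.  37.  96.] 0.66
side cylinder pt [326.  382.4] 0.85
side cylinder pt [306.8 448.9] 0.76
side cylinder pt [234.  356.6] 0.74
side cylinder pt [329.5 323.3] 0.73
side outlet_tip box [ 43.  91. 212. 189.] 0.74
side outlet_tip pt [227.9 199.6] 0.96
side outlet_tip pt [199.4 140.7] 0.42
side start_top box [195. 139.  14.  14
[... 939 characters left out ...]
435.5 180.5] 0.74
top start_top box [110. 239.  19.  19.] 0.57
top start_top pt [115.8 247.7] 0.85
top jar box [385. 245.  20.  18.] 0.58
top jar pt [393.9 255.4] 0.78
top fitting box [372. 360.  14.  15.] 0.69
top fitting pt [378.5 368.7] 0.73
top beaker box [347. 141.  35.  45.] 0.9
top beaker pt [362.  171.3] 0.96
top reservoir box [284. 130.  33.  48.] 0.92
top reservoir pt [302.1 165.3] 0.73
top wrench box [417. 150.  36.  66.] 0.95
top wrench pt [434.5 182.9] 0.66
wrist [[ 0.232  0.928  0.293  0.077]
 [ 0.973 -0.222 -0.069  0.676]
 [ 0.001  0.3   -0.954  0.385]
 [ 0.     0.     0.     1.   ]]
wrist outlet_tip box [152. 335. 238. 145.] 0.56
wrist start_top box [151. 334. 240. 144.] 0.28
```

View pics/a_side.png

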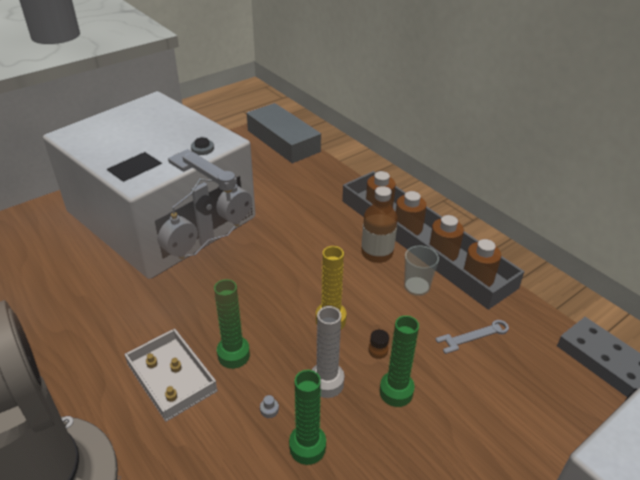

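View pics/a_top.png

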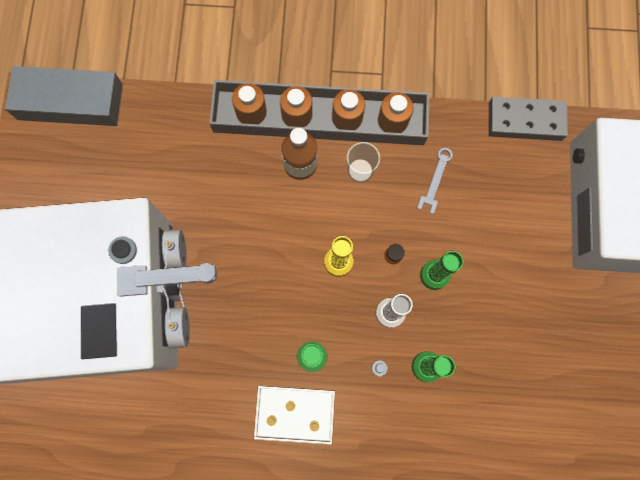

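The side view has five cylinder shapes. The green ones have feet at (233,352), (307,445) and (398,390), and the yellow one at (332,315). The white one has its foot at (328,382) in side and (391,313) in top, and it matches the description. The spout is at side (228,199), and the button is on the left pump at top (122,249). Next I'll do a close crop and metric measurements.

```bash
python3 - <<'E'
from h import *
np.set_printoptions(precision=4,suppress=True)
d=img('top');s=img('side')
c=s['color'][290:470,240:440];t=d['color'][220:400,280:480]
cv2.imwrite('pics/b.png',cv2.resize(np.hstack([c,t]),None,fx=2,fy=2,interpolation=cv2.INTER_CUBIC))
c=s['color'][120:280,120:280];t=d['color'][190:350,90:250]
cv2.imwrite('pics/c.png',cv2.resize(np.hstack([c,t]),None,fx=2.5,fy=2.5,interpolation=cv2.INTER_CUBIC))
# point clouds
def cloud(d):
    z=d['range_z'];v,u=np.mgrid[:480,:640];p=np.stack([u*z,v*z,z],-1).reshape(-1,3)@np.linalg.inv(d['K']).T
    return (p@d['P'][:3,:3].T+d['P'][:3,3]).reshape(480,640,3)
ct,cs=cloud(d),cloud(s)
np.savez('c0.npz',ct=ct,cs=cs,t=d['color'],s=s['color'])
def circ(P,w=None):
    A=np.c_[2*P[:,:2],np.ones(len(P))];b=(P[:,:2]**2).sum(1)
    x=np.linalg.lstsq(A,b,rcond=None)[0];return x[:2],np.sqrt(x[2]+x[0]**2+x[1]**2)
def obj(n,C,box,zr):
    l,tp,w,h=box;P=C[tp:tp+h,l:l+w].reshape(-1,3);P=P[(P[:,2]>zr[0])&(P[:,2]<zr[1])]
    print(n,len(P),P.mean(0),P.min(0),P.max(0),circ(P))
obj('cyl foot side',cs,(312,360,34,36),(.006,.022))
obj('cyl foot top',ct,(374,296,34,33),(.005,.024))
obj('cyl tube side',cs,(314,308,30,60),(.05,.18))
obj('cyl rim top',ct,(388,292,28,26),(.165,.19))
for n,xy in dict(cyl=(327,382.4),g1=(306.8,448.9),g2=(234,356.6),y=(329.5,323.3),g3=(398,393),jar=(378.7,354.6),fit=(268.6,410.3),beak=(416.6,284),res=(378,253)).items(): print('side',n,onz(s,*xy,0))
for n,xy in dict(y=(339,262),g3=(435,274),g1=(427,368),g2=(312,357),jar=(394,255.4),fit=(378.5,368.7),beak=(362,171)).items(): print('top',n,onz(d,*xy,0))
print('tip side z.194',onz(s,227.9,199.6,.194))
print('btn',onz(d,115.8,247.7,.24),onz(s,198.9,141.4,.24), ct[249,122],cs[143,202])
obj('arm top',ct,(140,255,80,40),(.24,.27))
obj('pump top',ct,(0,195,170,190),(.21,.228))
P=ct[195:385,0:170].reshape(-1,3);P=P[abs(P[:,2]-.22)<.006];r=cv2.minAreaRect(P[:,:2].astype(np.float32));print(r,cv2.boxPoints(r))
P=ct[255:292,140:220].reshape(-1,3);P=P[abs(P[:,2]-.253)<.006];r=cv2.minAreaRect(P[:,:2].astype(np.float32));print(r,cv2.boxPoints(r))
E
```

```text
cyl foot side 126 [ 0.4567 -0.1462  0.0145] [ 0.438  -0.1529  0.0063] [ 0.4888 -0.1343  0.022 ] (array([ 0.4646, -0.123 ]), np.float64(0.02772532503045421))
cyl foot top 73 [ 0.4577 -0.109   0.0169] [ 0.4362 -0.1546  0.0051] [ 0.4959 -0.0851  0.0239] (array([ 0.467 , -0.1193]), np.float64(0.03055279203897014))
cyl tube side 1317 [ 0.4593 -0.1276  0.1333] [ 0.4448 -0.1415  0.0515] [ 0.5657 -0.0274  0.18  ] (array([ 0.4762, -0.1107]), np.float64(0.029349003543505985))
cyl rim top 139 [ 0.4657 -0.119   0.177 ] [ 0.4474 -0.1373  0.165 ] [ 0.4837 -0.1004  0.1847] (array([ 0.4656, -0.1188]), np.float64(0.01746427323075932))
side cyl [ 0.4674 -0.1182  0.    ]
side g1 [ 0.3607 -0.1989  0.    ]
side g2 [0.3671 0.032  0.    ]
side y [ 0.5586 -0.0125  0.    ]
side g3 [ 0.552 -0.212 -0.   ]
side jar [ 0.5827 -0.1286  0.    ]
side fit [ 0.3527 -0.1018  0.    ]
side beak [ 0.7731 -0.0394  0.    ]
side res [0.7751 0.0829 0.    ]
top y [ 0.5651 -0.0092  0.    ]
top g3 [ 0.5528 -0.21    0.    ]
top g1 [ 0.3601 -0.1989  0.    ]
top g2 [0.3667 0.0342 0.    ]
top jar [ 0.5866 -0.1234  0.    ]
top fit [ 0.3523 -0.1012  0.    ]
top beak [ 0.7667 -0.0473  0.    ]
tip side z.194 [0.4899 0.2219 0.194 ]
btn [0.5231 0.3797 0.24  ] [0.5185 0.3744 0.24  ] [0.5216 0.3689 0.2396] [0.5185 0.361  0.2427]
arm top 1208 [0.4826 0.2666 0.2471] [0.4612 0.2042 0.24  ] [0.5061 0.3315 0.2574] (array([0.4816, 0.267 ]), np.float64(0.03811107299706683))
pump top 24542 [0.4489 0.451  0.2203] [0.2891 0.2983 0.21  ] [0.6207 0.601  0.228 ] (array([0.4544, 0.4448]), np.float64(0.11512194111205151))
((0.45560401678085327, 0.44842278957366943), (0.2993106544017792, 0.26366904377937317), 8.572624206542969) [[0.288  0.5565]
 [0.3273 0.2958]
 [0.6232 0.3404]
 [0.5839 0.6011]]
((0.4815504848957062, 0.26713430881500244), (0.030666548758745193, 0.1269059181213379), 10.561049461364746) [[0.4548 0.3267]
 [0.4781 0.2019]
 [0.5083 0.2076]
 [0.485  0.3323]]
```

```bash
python3 - <<'E'
E
ls pics
```

```text
a_side.png
a_top.png
a_wrist.png
b.png
c.png
```

View pics/b.png

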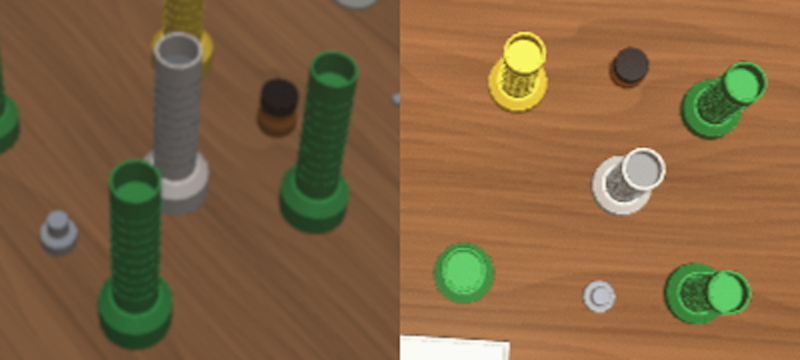

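View pics/c.png

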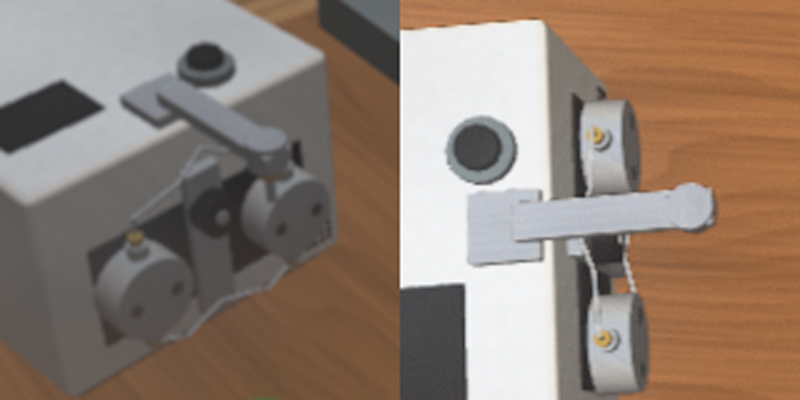

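View pics/a_wrist.png

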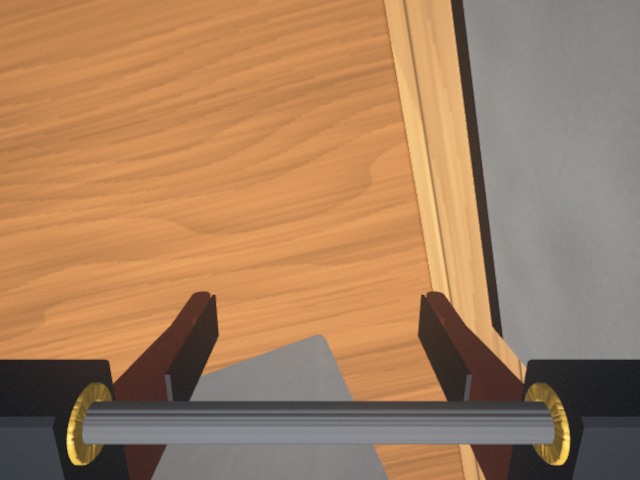

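```bash
python3 - <<'E'
from h import *
np.set_printoptions(precision=3,suppress=True)
d=img('wrist');print(d['mount'],d['K'])
z=d['range_z'];print(np.unique(z<.2,return_counts=True), z[::60,::80])
M=d['mount'];
v,u=np.mgrid[:480,:640];p=np.stack([u*z,v*z,z],-1).reshape(-1,3)@np.linalg.inv(d['K']).T
q=p@M[:3,:3].T+M[:3,3]; m=(z.ravel()>0)&(q[:,2]<.03);print(q[m].min(0),q[m].max(0),m.sum())
for a in np.arange(-.2,.03,.01):
    k=m&(abs(q[:,2]-a)<.005)
    if k.sum(): print(round(a,2),q[k].min(0),q[k].max(0),k.sum())
print(dir(ctrl))
E
```

```text
[[ 1.    -0.     0.001 -0.   ]
 [-0.     0.954  0.3   -0.082]
 [-0.001 -0.3    0.954 -0.162]
 [ 0.     0.     0.     1.   ]] [[413.28    0.    317.879]
 [  0.    413.28  245.179]
 [  0.      0.      1.   ]]
(array([False,  True]), array([244575,  62625])) [[0.339 0.339 0.341 0.34  0.339 1.004 0.838 0.591]
 [0.353 0.354 0.354 0.355 0.354 1.04  0.909 0.623]
 [0.368 0.367 0.37  0.367 0.369 0.368 0.986 0.656]
 [0.384 0.384 0.384 0.384 0.384 0.386 1.077 0.699]
 [0.402 0.4   0.4   0.403 0.401 0.402 1.185 0.741]
 [0.42  0.42  0.421 0.421 0.42  0.421 1.243 0.794]
 [0.087 0.088 0.127 0.441 0.37  0.442 0.126 0.087]
 [0.071 0.077 0.08  0.079 0.079 0.079 0.078 0.077]]
[-0.068 -0.034 -0.106] [0.069 0.013 0.001] 61374
-0.11 [-0.056 -0.032 -0.106] [ 0.056 -0.021 -0.105] 565
-0.1 [-0.061 -0.034 -0.105] [ 0.061 -0.01  -0.095] 33025
-0.09 [-0.068 -0.034 -0.095] [ 0.069  0.001 -0.085] 12424
-0.08 [-0.068 -0.032 -0.085] [ 0.069  0.011 -0.075] 1712
-0.07 [-0.057 -0.012 -0.075] [ 0.056  0.013 -0.065] 1908
-0.06 [-0.058 -0.012 -0.065] [ 0.058  0.013 -0.055] 2747
-0.05 [-0.056 -0.012 -0.055] [ 0.056  0.01  -0.045] 2430
-0.04 [-0.055 -0.011 -0.045] [ 0.055  0.011 -0.035] 2068
-0.03 [-0.054 -0.011 -0.035] [ 0.054  0.011 -0.025] 1573
-0.02 [-0.053 -0.011 -0.025] [ 0.053  0.011 -0.015] 1367
-0.01 [-0.053 -0.011 -0.015] [ 0.053  0.011 -0.005] 1116
0.0 [-0.053 -0.011 -0.005] [0.053 0.011 0.001] 439
['MotionError', '__class__', '__delattr__', '__dict__', '__dir__', '__doc__', '__eq__', '__format__', '__ge__', '__getattribute__', '__getstate__', '__gt__', '__hash__', '__init__', '__init_subclass__', '__le__', '__lt__', '__module__', '__ne__', '__new__', '__reduce__', '__reduce_ex__', '__repr__', '__setattr__', '__sizeof__', '__str__', '__subclasshook__', '__weakref__', 'hold_point_z']
```

Call:
drive_tool:
  targets:
    - [0.5,[0,0,-0.05],0]
    - [0.2,[0,0,-0.05],0]
    - [0,[0,0,-0.05],0]
    - [0,[-0.019,0.0475,0],0]
    - [0,[-0.019,0.0475,0],0]
    - [0,[-0.019,0.0475,0],0]
    - [0,[-0.019,0.0475,0],0]
    - [0,[-0.019,0.0475,0],0]
    - [0,[-0.019,0.0475,0],0]
    - [0,[-0.019,0.0475,0],0]

```text
time: 3.95
position: [0.4507, 0.4487, 0.3728]
ee_rot: [0.785, 0.619, 0.0, -0.0]
wrist_force: [-0.2, 0.9, 1.1]
width: 0.008
```

Call:
drive_tool:
  targets:
    - [0,[-0.049,0.012,0],0]
    - [0,[-0.049,0.012,0],0]
    - [0,[-0.049,0.012,0],0]
    - [0,[-0.049,0.012,0],0]
    - [0,[-0.049,0.012,0],0]
    - [0,[-0.049,0.012,0],0]
    - [0,[-0.049,0.012,0],0]
    - [0,[-0.049,0.012,0],0]
    - [0,[0,0,0],0]
    - [0,[0,0,0],0]

```text
time: 5.2
position: [0.4516, 0.0468, 0.3728]
ee_rot: [0.785, 0.619, 0.0, -0.0]
wrist_force: [0.8, -0.4, -0.1]
width: 0.006
```

```bash
python3 - <<'E'
from h import *
np.set_printoptions(precision=3,suppress=True)
o=get_obs();Ti=np.linalg.inv(T(o));print(o['time'],o['position'],o['qpos'])
for n in ['side','top','wrist']:
    d=img(n);cv2.imwrite(f'pics/d_{n}.png',d['color'])
    z=d['range_z'];v,u=np.mgrid[:480,:640];p=np.stack([u*z,v*z,z],-1).reshape(-1,3)@np.linalg.inv(d['K']).T
    w=p@d['P'][:3,:3].T+d['P'][:3,3]; q=w@Ti[:3,:3].T+Ti[:3,3]
    m=(z.ravel()>0)&(q[:,2]<.01)&(abs(q[:,0])<.15)&(abs(q[:,1])<.12)&(q[:,2]>-.3)
    np.save(f'g_{n}.npy',q[m])
    print(n)
    for a in np.arange(-.3,.01,.01):
        k=m&(abs(q[:,2]-a)<.005)
        if k.sum()>5: print(round(a,2),np.percentile(q[k],[1,99],axis=0).ravel(),k.sum())
E
```

```text
5.2 [0.452 0.047 0.373] [-0.662 -0.041  0.412  1.864  0.016  1.315  1.082]
side
-0.27 [-0.041 -0.03  -0.267 -0.025  0.004 -0.265] 50
-0.26 [-0.041 -0.038 -0.265 -0.003  0.027 -0.255] 435
-0.25 [-0.04  -0.038 -0.255  0.002  0.032 -0.245] 488
-0.24 [-0.04  -0.039 -0.245  0.     0.031 -0.235] 481
-0.23 [-0.041 -0.038 -0.235  0.001  0.031 -0.225] 471
-0.22 [-0.042 -0.04  -0.225  0.002  0.033 -0.215] 510
-0.21 [-0.042 -0.04  -0.215  0.004  0.032 -0.205] 456
-0.2 [-0.042 -0.04  -0.205  0.002  0.035 -0.195] 364
-0.19 [-0.035 -0.032 -0.195 -0.     0.026 -0.185] 265
-0.18 [-0.04  -0.038 -0.185  0.016  0.035 -0.175] 573
-0.17 [-0.044 -0.038 -0.175 -0.005  0.03  -0.165] 518
-0.16 [-0.044 -0.034 -0.165  0.005  0.029 -0.155] 299
-0.15 [-0.044 -0.024 -0.155 -0.016  0.018 -0.145] 241
-0.14 [-0.044 -0.025 -0.145  0.015  0.018 -0.135] 282
-0.13 [-0.077 -0.025 -0.135  0.016  0.021 -0.125] 321
-0.12 [-0.092 -0.034 -0.125  0.083  0.029 -0.115] 1463
-0.11 [-0.091 -0.034 -0.115  0.082  0.031 -0.105] 398
-0.1 [-0.087 -0.035 -0.105  0.075  0.028 -0.095] 635
-0.09 [-0.084 -0.034 -0.095  0.075  0.03  -0.085] 
[... 649 characters left out ...]
 [ 0.065 -0.033 -0.095  0.081 -0.029 -0.087] 6
wrist
-0.11 [-0.025 -0.033 -0.106  0.026 -0.021 -0.105] 578
-0.1 [-0.058 -0.033 -0.105  0.06  -0.02  -0.095] 37829
-0.09 [-0.072 -0.033 -0.095  0.074 -0.003 -0.085] 10824
-0.08 [-0.073 -0.032 -0.085  0.075  0.008 -0.076] 1438
-0.07 [-0.001  0.007 -0.075  0.003  0.01  -0.074] 8
-0.06 [-0.001 -0.011 -0.063  0.003 -0.    -0.055] 303
-0.05 [-0.011 -0.011 -0.055  0.013 -0.009 -0.045] 965
-0.04 [-0.01  -0.011 -0.045  0.012 -0.009 -0.035] 981
-0.03 [-0.009 -0.011 -0.035  0.011 -0.009 -0.025] 702
-0.02 [-0.008 -0.011 -0.025  0.01  -0.007 -0.015] 576
-0.01 [-0.008 -0.011 -0.015  0.01  -0.009 -0.005] 459
0.0 [-0.008 -0.011 -0.005  0.01  -0.009  0.   ] 183
```

View pics/d_side.png

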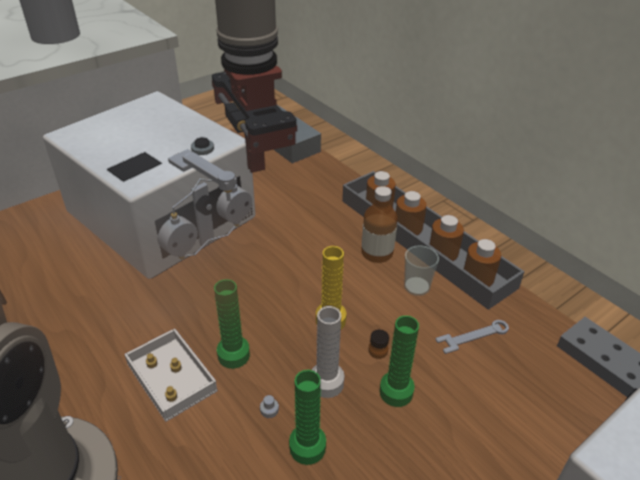

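View pics/d_wrist.png

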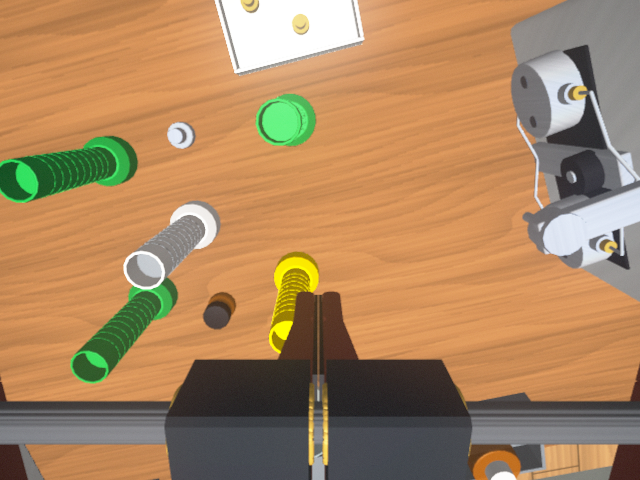

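The wrist view shows the white foot at (195,225), with the feet of its look-alikes clear of it. The cloud gives the gripper's bar as 178 mm × 66 mm, 80–127 mm above the fingertips, so the body has to stay clear of the 180 mm tubes. The only place the bar fits is between the tubes with its long axis along the push direction. I'm lining up behind the cylinder.

Call:
drive_tool:
  targets:
    - [1,[0,0,0],-9.4]
    - [1,[-0.049,0.0043,0],0]
    - [1,[-0.049,0.0043,0],0]
    - [1,[-0.049,0.0043,0],0]
    - [1,[-0.049,0.0043,0],0]
    - [1,[-0.049,0.0043,0],0]
    - [1,[-0.049,0.0043,0],0]
    - [1,[0,0,0.05],0]
    - [1,[0,0,0.05],0]
    - [1,[0,0,0.04],0]

```text
time: 6.6
position: [0.4568, -0.2477, 0.2306]
ee_rot: [0.731, 0.682, -0.0, -0.001]
wrist_force: [0.4, 0.8, 0.9]
width: 0.998
```

```bash
python3 - <<'E'
from h import *
np.set_printoptions(precision=3,suppress=True)
o=get_obs();print(o['time'],o['position'],T(o)[:2,:2],o['qpos'])
s=img('side');cv2.imwrite('pics/e_side.png',s['color']);d=img('top');cv2.imwrite('pics/e_top.png',d['color'])
cv2.imwrite('pics/e.png',cv2.resize(np.hstack([s['color'][240:480,200:480],d['color'][200:440,260:540]]),None,fx=1.4,fy=1.4))
E
```

```text
6.6 [ 0.457 -0.248  0.231] [[ 0.069  0.998]
 [ 0.998 -0.069]] [-0.258  0.257  0.762  1.951 -0.208  1.014  2.1  ]
```

View pics/e.png

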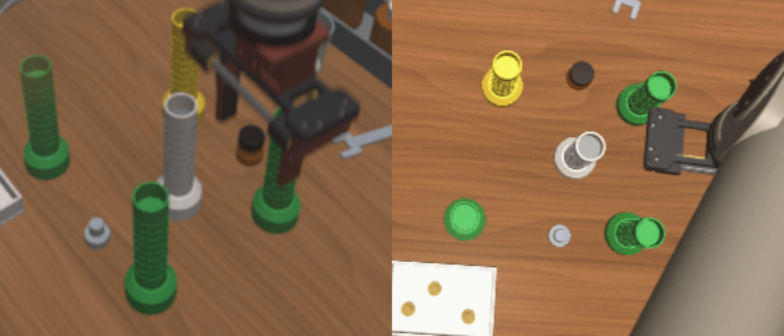

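The white cylinder is clear ahead of the gripper: foot at (180,197) on the left and (577,157) on the right of the composite. There's a gap between the bar's leading end and the tube. I'll descend.

Call:
drive_tool:
  targets:
    - [1,[0,0,0.045],0]
    - [1,[0,0,0.045],0]
    - [1,[0,0,0.045],0]
    - [1,[0,0,0.045],0]
    - [1,[0,0,0.03],0]
    - [1,[0,0,0.014],0]
    - [1,[0,0,0],0]
    - [1,[0,0,0],0]
    - [1,[0,0,0],0]
    - [1,[0,0,0],0]

```text
time: 7.95
position: [0.4571, -0.2489, 0.0093]
ee_rot: [0.732, 0.682, 0.0, 0.0]
wrist_force: [0.3, -0.1, -0.8]
width: 1.004
```

```bash
cat > chk.py <<'E'
import sys
from h import *
np.set_printoptions(precision=4,suppress=True)
def crop(d,box,f): l,t,w,h=box; return cv2.resize(d['color'][t:t+h,l:l+w],None,fx=f,fy=f,interpolation=cv2.INTER_CUBIC)
o=get_obs();print(o['time'],o['position'],'F',o['wrist_force'])
s=img('side');d=img('top')
def cloud(d):
    z=d['range_z'];v,u=np.mgrid[:480,:640];p=np.stack([u*z,v*z,z],-1).reshape(-1,3)@np.linalg.inv(d['K']).T
    return (p@d['P'][:3,:3].T+d['P'][:3,3]).reshape(480,640,3)
def white(d):
    h=cv2.cvtColor(d['color'],cv2.COLOR_BGR2HSV); return (h[...,1]<40)&(h[...,2]>105)
guess=np.array(eval(sys.argv[1]))
out=[]
for nm,c in (('side',s),('top',d)):
    C=cloud(c);m=white(c)&(np.linalg.norm(C[...,:2]-guess,axis=-1)<.045)&(c['range_z']>0)
    P=C[m];v,u=np.nonzero(m)
    def fit(Q,r):
        from scipy.optimize import least_squares
        f=lambda x:np.hypot(Q[:,0]-x[0],Q[:,1]-x[1])-r
        x=least_squares(f,Q[:,:2].mean(0)+(Q[:,:2].mean(0)-c['P'][:2,3])*.03,loss='soft_l1',f_scale=.002);return x.x
    for lo,hi,r in ((.004,.022,.030),(.05,.085,.019),(.085,.12,.019),(.12,.15,.019),(.15,.172,.019)):
        Q=P[(P[:,2]>lo)&(P[:,2]<hi)]
        if len(Q)>25: print(nm,lo,len(Q),fit(Q,r))
    Q=P[(P[:,2]>.172)&(P[:,2]<.19)]
    if len(Q)>10: print(nm,'rim mean',Q.mean(0),len(Q))
def proj(c,p):
    q=np.linalg.inv(c['P'])@np.r_[p,1]; q=c['K']@q[:3]; return q[:2]/q[2]
ims=[]
for c in (s,d):
    u,v=proj(c,[*guess,.08]).astype(int); u=np.clip(u,100,540);v=np.clip(v,100,380); ims.append(crop(c,(u-100,v-100,200,200),2))
cv2.imwrite(sys.argv[2],np.hstack(ims))
E
python3 chk.py '[.466,-.1195]' pics/f1.png
```

```text
7.95 [ 0.4571 -0.2489  0.0093] F [ 0.2825 -0.0643 -0.8303]
side 0.15 70 [ 0.4847 -0.1011]
side rim mean [ 0.463  -0.1208  0.1796] 105
top 0.004 30 [ 0.4663 -0.1198]
top 0.05 52 [ 0.4662 -0.1194]
top 0.085 42 [ 0.4662 -0.1194]
top 0.12 56 [ 0.4661 -0.1197]
top 0.15 268 [ 0.456  -0.1138]
top rim mean [ 0.4647 -0.117   0.1788] 101
```

View pics/f1.png

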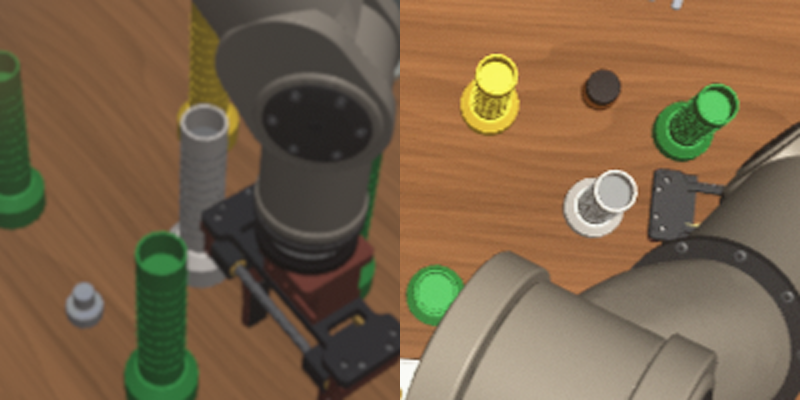

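Call:
drive_tool:
  targets:
    - [1,[0,0,0.003],0]
    - [1,[0.004,0,0.002],0]
    - [1,[0.004,0,0],0]
    - [1,[0.004,0,0],0]
    - [1,[0.003,0,0],0]
    - [1,[0,0,0],0]
    - [1,[0,0,0],0]
    - [1,[0,0,0],0]
    - [1,[0,0,0],0]
    - [1,[0,0,0],0]

```text
time: 9.3
position: [0.4576, -0.234, 0.0037]
ee_rot: [0.732, 0.682, -0.0, 0.0]
wrist_force: [0.8, -0.1, 1.1]
width: 0.997
```

```bash
python3 chk.py '[.466,-.1195]' pics/f2.png
```

```text
9.3 [ 0.4576 -0.234   0.0037] F [ 0.7909 -0.0732  1.1369]
side 0.15 71 [ 0.4837 -0.1002]
side rim mean [ 0.4629 -0.1209  0.1796] 104
top 0.004 28 [ 0.4656 -0.1201]
top 0.05 49 [ 0.4662 -0.1194]
top 0.085 46 [ 0.4663 -0.1195]
top 0.12 68 [ 0.4655 -0.1213]
top 0.15 269 [ 0.4544 -0.1163]
top rim mean [ 0.4654 -0.1188  0.1786] 106
```

View pics/f2.png

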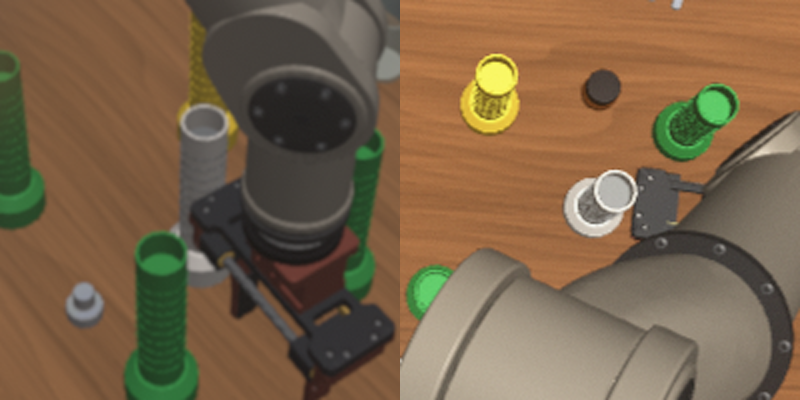

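The tube is upright with the carrier about 5 mm behind it, so here is a small test push.

Call:
drive_tool:
  targets:
    - [1,[0.003,0,0],0]
    - [1,[0.003,0,0],0]
    - [1,[0.002,0,0],0]
    - [1,[0.002,0,0],0]
    - [1,[0.002,0,0],0]
    - [1,[0,0,0],0]
    - [1,[0,0,0],0]
    - [1,[0,0,0],0]
    - [1,[0,0,0],0]
    - [1,[0,0,0],0]

```text
time: 10.65
position: [0.4585, -0.222, 0.0036]
ee_rot: [0.732, 0.682, -0.0, -0.0]
wrist_force: [0.3, -0.1, -0.1]
width: 0.999
```

```bash
python3 chk.py '[.466,-.1175]' pics/f3.png
```

```text
10.65 [ 0.4585 -0.222   0.0036] F [ 0.2715 -0.1314 -0.1474]
side 0.15 78 [ 0.4859 -0.095 ]
side rim mean [ 0.4641 -0.1124  0.18  ] 133
top 0.05 40 [ 0.4663 -0.1162]
top 0.085 38 [ 0.4664 -0.1148]
top 0.12 60 [ 0.4657 -0.1181]
top 0.15 283 [ 0.4616 -0.1021]
top rim mean [ 0.4653 -0.1108  0.1796] 102
```

View pics/f3.png

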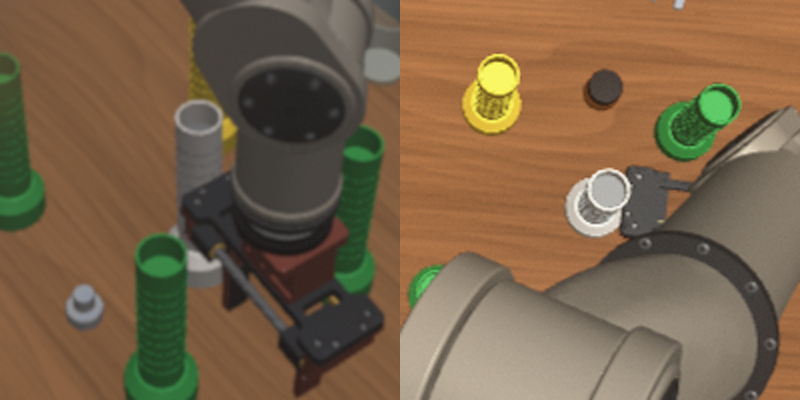

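The tube leans about 2.5° at this contact height and the foot does not slide, so I'll stop this kind of push. The long side of the bar touches lower, at about 80 mm. There a fingertip catches the foot after only about 8° of lean, which limits any tipping. I'll search for a stroke plan that fits between the look-alikes.

```bash
cat > plan.py <<'E'
import numpy as np, heapq
tall=np.array([[.3605,-.199],[.3670,.033],[.562,-.011],[.5525,-.211]])
low=[(*p,.030) for p in tall]+[(.585,-.126,.019),(.3525,-.1015,.016),(.770,-.043,.034)]
low=np.array(low)
goal=np.array([.490,.214])
u=np.array([.989,.149]);w=np.array([-.149,.989]) # pump axes
sp=np.array([.490,.2205])
M=.004
def rectd(p,ps,e,n,hx,hy,cx=0):
    d=ps-p; a=np.abs(d@e-cx)-hx; b=np.abs(d@n)-hy
    return np.hypot(np.maximum(a,0),np.maximum(b,0))
def toolok(p,e,n):
    if np.hypot(*p)<.43: return False
    if (rectd(p,tall,e,n,.090,.035)<.019+M).any(): return False
    if (np.linalg.norm(tall-p,axis=1)<.046+.019+M).any(): return False
    for s in(-1,1):
        if (rectd(p,low[:,:2],e,n,.008,.012,s*.050)<low[:,2]+M).any(): return False
    # pump: front face at 0.1 ahead of spout, heads 34 out -> keep 0.062 ; bar corners
    for a in(-.09,.09):
        for b in(-.035,.035):
            q=p+a*e+b*n-sp
            if q@w>.060 : return False
    # spout arm: segment from sp to +w, radius .013 vs wrist .046 and upper parts
    q=p-sp; t=max(0,q@w); 
    if np.linalg.norm(q-t*w)<.046+.013+.004: return False
    return True
def cylok(c): return (np.linalg.norm(low[:,:2]-c,axis=1)>low[:,2]+.030+.004).all()
if __name__=='__main__':
    st=.006
    start=np.array([.4663,-.1195])
    pq=[(0,0,tuple(start),None)];best={};k=0;par={}
    while pq:
        cost,_,c,pr=heapq.heappop(pq)
        key=(round(c[0]/st),round(c[1]/st))
        if key in best: continue
        best[key]=(cost,pr,c)
        if np.hypot(*(np.array(c)-goal))<.006: break
        for psi in range(-90,90,6):
            for flip in (1,-1):
                r=np.radians(psi);e=np.array([np.cos(r),np.sin(r)]);n=flip*np.array([-np.sin(r),np.cos(r)])
                for t in(-.05,.05):
                    p0=np.array(c)-.053*n-t*e
                    if not toolok(p0-.008*n,e,n): continue
                    s=0
                    while s<.35:
                        s+=st; p=p0+s*n; cc=np.array(c)+s*n
                        if not(toolok(p,e,n) and cylok(cc)): break
                        kk=(round(cc[0]/st),round(cc[1]/st))
                        if kk in best: continue
                        k+=1;heapq.heappush(pq,(cost+1+s*2,k,tuple(cc),(c,psi,flip,t,s)))
    key=min(best,key=lambda q:np.hypot(*(np.array(best[q][2])-goal)))
    out=[];c=best[key]
    print(len(best),c[0],c[2])
    while c[1]:
        out.append((np.round(c[1][0],3),c[1][1:],np.round(c[2],3)));q=c[1][0];c=best[(round(q[0]/st),round(q[1]/st))]
    for o in out[::-1]: print(o)
E
time timeout 500 python3 plan.py
```

```text
real	8m20.100s
user	7m59.522s
sys	0m4.200s
```

```bash
cat > plan2.py <<'E'
from plan import *
g=.003; X=np.arange(.25,.75,g);Y=np.arange(-.35,.33,g)
GX,GY=np.meshgrid(X,Y,indexing='ij');PP=np.stack([GX,GY],-1)
def rd(ps,e,n,hx,hy,cx=0):
    d=ps-PP; a=np.abs(d@e-cx)-hx; b=np.abs(d@n)-hy
    return np.hypot(np.maximum(a,0),np.maximum(b,0))
psis=list(range(-90,90,7));MAP={}
for psi in psis:
    r=np.radians(psi);e=np.array([np.cos(r),np.sin(r)]);n=np.array([-np.sin(r),np.cos(r)])
    ok=np.hypot(GX,GY)>.43
    for q in tall: ok&=(rd(q,e,n,.090,.035)>.019+M)&(np.linalg.norm(PP-q,axis=-1)>.065+M)
    for s in(-1,1):
        for q in low: ok&=rd(q[:2],e,n,.008,.012,s*.05)>q[2]+M
    for a in(-.09,.09):
        for b in(-.035,.035): ok&=((PP+a*e+b*n-sp)@w)<.060
    q=PP-sp;t=np.maximum(0,q@w);ok&=np.linalg.norm(q-t[...,None]*w,axis=-1)>.063
    MAP[psi]=(ok,e,n)
def lk(m,p):
    i=int(round((p[0]-.25)/g));j=int(round((p[1]+.35)/g))
    return 0<=i<m.shape[0] and 0<=j<m.shape[1] and m[i,j]
cy=np.ones_like(GX,bool)
for q in low: cy&=np.linalg.norm(PP-q[:2],axis=-1)>q[2]+.034
st=.006;pq=[(0,0,(.4663,-.1195),None)];best={};k=0
while pq:
    cost,_,c,pr=heapq.heappop(pq);key=(round(c[0]/st),round(c[1]/st))
    if key in best: continue
    best[key]=(cost,pr,c)
    if np.hypot(c[0]-goal[0],c[1]-goal[1])<.006: break
    for psi in psis:
        m,e,n0=MAP[psi]
        for f in(1,-1):
            n=f*n0
            for t in(-.05,.05):
                p0=np.array(c)-.053*n-t*e
                if not lk(m,p0-.008*n): continue
                s=0
                while s<.3:
                    s+=st;p=p0+s*n;cc=np.array(c)+s*n
                    if not(lk(m,p) and lk(cy,cc)): break
                    kk=(round(cc[0]/st),round(cc[1]/st))
                    if kk in best: continue
                    k+=1;heapq.heappush(pq,(cost+1+s*2,k,tuple(cc),(c,psi,f,t,round(s,3))))
key=min(best,key=lambda q:np.hypot(*(np.array(best[q][2])-goal)));c=best[key];print(len(best),c[0],c[2]);out=[]
while c[1]:
    out.append((np.round(c[1][0],3),c[1][1:],np.round(c[2],3)));q=c[1][0];c=best[(round(q[0]/st),round(q[1]/st))]
for o in out[::-1]: print(o)
E
time timeout 500 python3 plan2.py
```

```text
5451 6.8759999999999994 (np.float64(0.48965384489412556), np.float64(0.20822899968391528))
(array([ 0.466, -0.12 ]), (-62, 1, -0.05, 0.024), array([ 0.487, -0.108]))
(array([ 0.487, -0.108]), (-20, 1, 0.05, 0.054), array([ 0.506, -0.057]))
(array([ 0.506, -0.057]), (15, 1, 0.05, 0.084), array([0.484, 0.024]))
(array([0.484, 0.024]), (-62, 1, -0.05, 0.036), array([0.516, 0.041]))
(array([0.516, 0.041]), (-62, 1, 0.05, 0.078), array([0.585, 0.077]))
(array([0.585, 0.077]), (36, 1, -0.05, 0.162), array([0.49 , 0.208]))
real	2m22.520s
user	2m13.583s
sys	0m1.658s
```

The search gives six zigzag strokes, which is a lot of handling. The straight push has a similar built-in limit: as the tube leans, the open finger's back reaches the foot at about 12.8°, and 17° is the failure angle. I'll advance slowly and watch the lean.

Call:
drive_tool:
  targets:
    - [1,[0.001,0,0],0]
    - [1,[0.001,0,0],0]
    - [1,[0.001,0,0],0]
    - [1,[0.001,0,0],0]
    - [1,[0.001,0,0],0]
    - [1,[0.001,0,0],0]
    - [1,[0.001,0,0],0]
    - [1,[0.001,0,0],0]
    - [1,[0,0,0],0]
    - [1,[0,0,0],0]

```text
time: 12.0
position: [0.459, -0.214, 0.0036]
ee_rot: [0.732, 0.682, -0.0, -0.0]
wrist_force: [-0.3, 0.5, -0.2]
width: 1.001
```

```bash
python3 chk.py '[.466,-.113]' pics/f4.png
```

```text
12.0 [ 0.459  -0.214   0.0036] F [-0.2737  0.4552 -0.2153]
side 0.004 40 [ 0.4626 -0.1177]
side 0.12 77 [ 0.4655 -0.1049]
side 0.15 182 [ 0.4631 -0.1033]
side rim mean [ 0.4654 -0.1034  0.1794] 191
top 0.05 34 [ 0.4666 -0.1113]
top 0.085 27 [ 0.4668 -0.1077]
top 0.12 57 [ 0.4663 -0.1136]
top 0.15 279 [ 0.4587 -0.1106]
top rim mean [ 0.4653 -0.0989  0.1806] 104
```

View pics/f4.png

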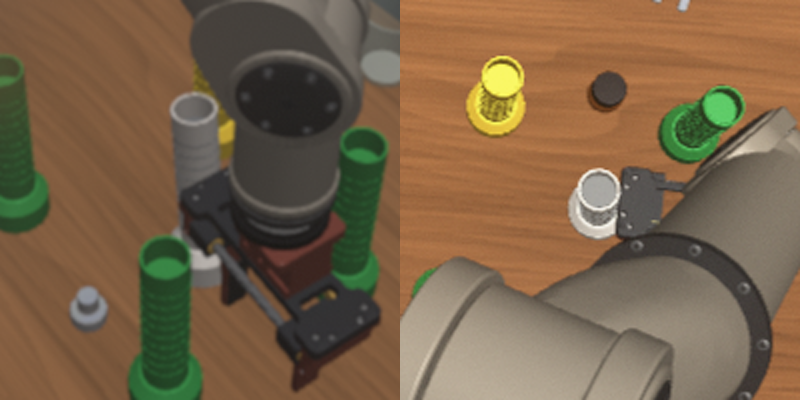

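The lean is 6.2° and the foot hasn't moved, as predicted. I'll keep approaching the catch.

Call:
drive_tool:
  targets:
    - [1,[0.001,0,0],0]
    - [1,[0.001,0,0],0]
    - [1,[0.001,0,0],0]
    - [1,[0.001,0,0],0]
    - [1,[0.001,0,0],0]
    - [1,[0.001,0,0],0]
    - [1,[0.001,0,0],0]
    - [1,[0,0,0],0]
    - [1,[0,0,0],0]
    - [1,[0,0,0],0]

```text
time: 13.35
position: [0.4595, -0.207, 0.0036]
ee_rot: [0.732, 0.682, -0.0, -0.0]
wrist_force: [-0.4, -0.4, 0.1]
width: 0.999
```

```bash
python3 chk.py '[.466,-.108]' pics/f5.png
```

```text
13.35 [ 0.4595 -0.207   0.0036] F [-0.4173 -0.4452  0.1476]
side 0.004 36 [ 0.4651 -0.118 ]
side 0.12 122 [ 0.4667 -0.0967]
side 0.15 218 [ 0.4648 -0.0932]
side rim mean [ 0.4664 -0.0936  0.179 ] 219
top 0.085 30 [ 0.4673 -0.1018]
top 0.12 58 [ 0.4608 -0.1231]
top 0.15 284 [ 0.4679 -0.1042]
top rim mean [ 0.4665 -0.0876  0.1801] 105
```

View pics/f5.png

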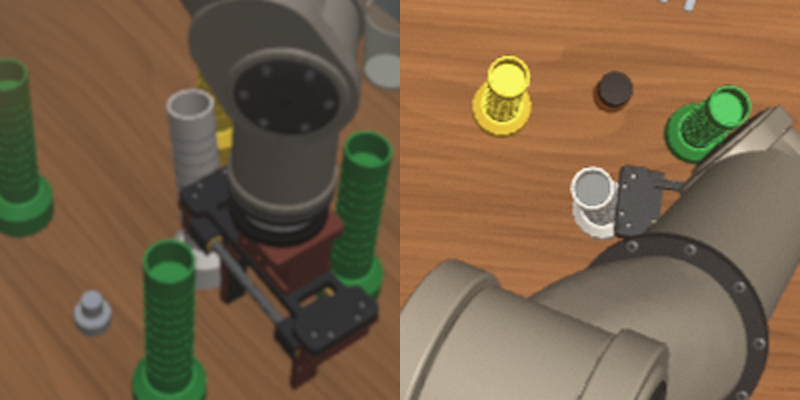

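Call:
drive_tool:
  targets:
    - [1,[0.001,0,0],0]
    - [1,[0.001,0,0],0]
    - [1,[0.001,0,0],0]
    - [1,[0.001,0,0],0]
    - [1,[0.001,0,0],0]
    - [1,[0,0,0],0]
    - [1,[0,0,0],0]
    - [1,[0,0,0],0]
    - [1,[0,0,0],0]
    - [1,[0,0,0],0]

```text
time: 14.7
position: [0.4599, -0.202, 0.0036]
ee_rot: [0.732, 0.682, 0.0, 0.0]
wrist_force: [0.2, 0.4, 0.0]
width: 1.0
```

```bash
python3 chk.py '[.466,-.105]' pics/f6.png
```

```text
14.7 [ 0.4599 -0.202   0.0036] F [0.2027 0.4024 0.039 ]
side 0.004 31 [ 0.4655 -0.1177]
side 0.12 153 [ 0.4674 -0.0909]
side 0.15 246 [ 0.4666 -0.0861]
side rim mean [ 0.4664 -0.0865  0.1789] 231
top 0.085 29 [ 0.4675 -0.0966]
top 0.12 70 [ 0.4603 -0.1208]
top 0.15 280 [ 0.4719 -0.0962]
top rim mean [ 0.4667 -0.0805  0.1798] 110
```

View pics/f6.png

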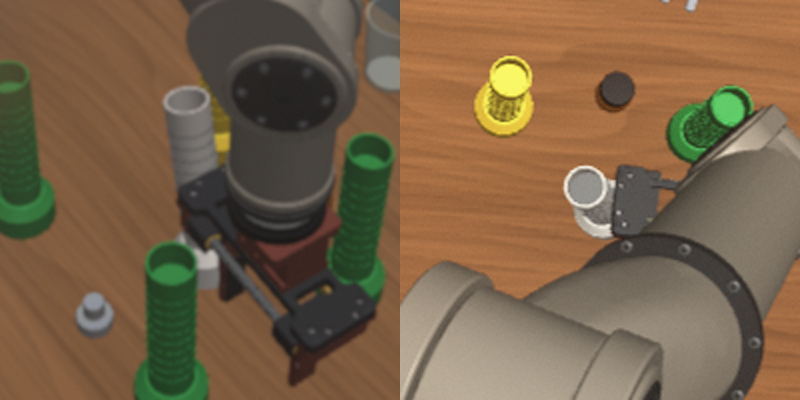

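The lean is about 12.3°, and the finger back (y ≈ -0.1485) has just reached the foot edge (y ≈ -0.148). A few more millimetres will show whether the foot now slides.

Call:
drive_tool:
  targets:
    - [1,[0.001,0,0],0]
    - [1,[0.001,0,0],0]
    - [1,[0.001,0,0],0]
    - [1,[0.0005,0,0],0]
    - [1,[0,0,0],0]
    - [1,[0,0,0],0]
    - [1,[0,0,0],0]
    - [1,[0,0,0],0]
    - [1,[0,0,0],0]
    - [1,[0,0,0],0]

```text
time: 16.05
position: [0.4601, -0.1985, 0.0036]
ee_rot: [0.732, 0.682, -0.0, -0.0]
wrist_force: [0.0, -2.0, 0.2]
width: 1.002
```

```bash
python3 chk.py '[.466,-.102]' pics/f7.png
```

```text
16.05 [ 0.4601 -0.1985  0.0036] F [ 0.0465 -2.002   0.1872]
side 0.12 164 [ 0.4666 -0.087 ]
side 0.15 251 [ 0.4669 -0.082 ]
side rim mean [ 0.4661 -0.0831  0.1788] 219
top 0.085 31 [ 0.4677 -0.0936]
top 0.12 76 [ 0.4603 -0.1146]
top 0.15 283 [ 0.4757 -0.091 ]
top rim mean [ 0.467  -0.0765  0.1795] 112
```

Call:
drive_tool:
  targets:
    - [1,[0.001,0,0],0]
    - [1,[0.001,0,0],0]
    - [1,[0.001,0,0],0]
    - [1,[0.001,0,0],0]
    - [1,[0.001,0,0],0]
    - [1,[0.001,0,0],0]
    - [1,[0.001,0,0],0]
    - [1,[0.001,0,0],0]
    - [1,[0,0,0],0]
    - [1,[0,0,0],0]

```text
time: 17.4
position: [0.4607, -0.1904, 0.0036]
ee_rot: [0.732, 0.682, 0.0, -0.0]
wrist_force: [0.6, -0.3, 0.4]
width: 0.994
```

```bash
python3 chk.py '[.466,-.092]' pics/f8.png
```

```text
17.4 [ 0.4607 -0.1904  0.0036] F [ 0.6102 -0.3455  0.429 ]
side 0.12 155 [ 0.4678 -0.079 ]
side 0.15 261 [ 0.4679 -0.0741]
side rim mean [ 0.4667 -0.0746  0.1791] 215
top 0.085 28 [ 0.4682 -0.0843]
top 0.12 78 [ 0.4611 -0.1096]
top 0.15 281 [ 0.4675 -0.0829]
top rim mean [ 0.4679 -0.0694  0.1799] 113
```

View pics/f8.png

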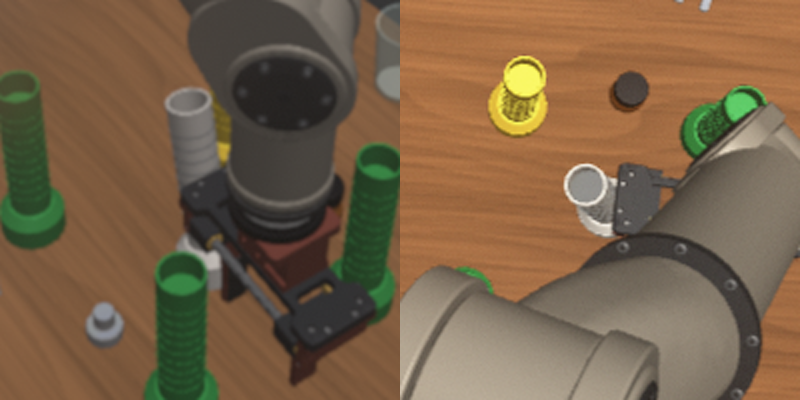

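It works. The foot now slides with the tool (8 mm for 8 mm) at a steady lean of about 12°, held between the finger at the foot and the carrier. I'll continue along the line, checking each call.

Call:
drive_tool:
  targets:
    - [1,[0.001,0,0],0]
    - [1,[0.002,0,0],0]
    - [1,[0.002,0,0],0]
    - [1,[0.003,0,0],0]
    - [1,[0.003,0,0],0]
    - [1,[0.003,0,0],0]
    - [1,[0.003,0,0],0]
    - [1,[0.003,0,0],0]
    - [1,[0.003,0,0],0]
    - [1,[0.003,0,0],0]

```text
time: 18.75
position: [0.4626, -0.1644, 0.0036]
ee_rot: [0.732, 0.682, 0.0, -0.0]
wrist_force: [-0.3, -1.1, 1.2]
width: 1.002
```

```bash
python3 chk.py '[.468,-.066]' pics/f9.png
```

```text
18.75 [ 0.4626 -0.1644  0.0036] F [-0.2812 -1.0951  1.1638]
side 0.12 160 [ 0.4707 -0.0531]
side 0.15 249 [ 0.4698 -0.0479]
side rim mean [ 0.4691 -0.0496  0.1792] 209
top 0.085 29 [ 0.4705 -0.0579]
top 0.12 76 [ 0.4637 -0.0841]
top 0.15 283 [ 0.4752 -0.0564]
top rim mean [ 0.47   -0.0421  0.18  ] 116
```

View pics/f9.png

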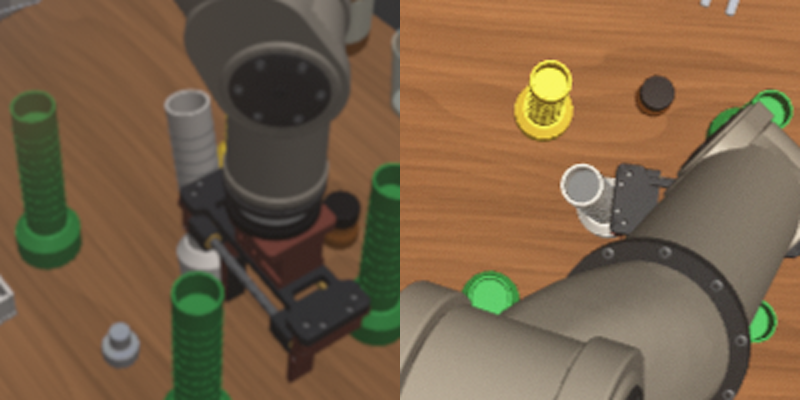

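Call:
drive_tool:
  targets:
    - [1,[0.0035,0,0],0]
    - [1,[0.004,0,0],0]
    - [1,[0.004,0,0],0]
    - [1,[0.004,0,0],0]
    - [1,[0.004,0,0],0]
    - [1,[0.004,0,0],0]
    - [1,[0.004,0,0],0]
    - [1,[0.004,0,0],0]
    - [1,[0.004,0,0],0]
    - [1,[0.004,0,0],0]

```text
time: 20.1
position: [0.4654, -0.125, 0.0036]
ee_rot: [0.732, 0.682, -0.0, 0.0]
wrist_force: [0.7, -1.1, 0.2]
width: 0.996
```

```bash
python3 chk.py '[.470,-.026]' pics/f10.png
```

```text
20.1 [ 0.4654 -0.125   0.0036] F [ 0.6715 -1.1484  0.1532]
side 0.12 156 [ 0.473  -0.0135]
side 0.15 225 [ 0.4729 -0.0088]
side rim mean [ 0.4718 -0.0103  0.1786] 209
top 0.085 32 [ 0.4732 -0.0181]
top 0.12 93 [ 0.4666 -0.044 ]
top 0.15 280 [ 0.4794 -0.0164]
top rim mean [ 0.4727 -0.0031  0.1798] 123
```

View pics/f10.png

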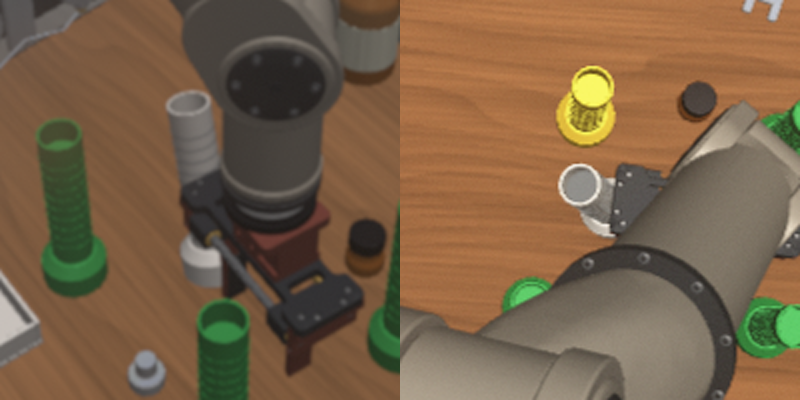

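```bash
python3 - <<'E'
from h import *
d=img('top');z=d['range_z'];v,u=np.mgrid[:480,:640];p=np.stack([u*z,v*z,z],-1).reshape(-1,3)@np.linalg.inv(d['K']).T
w=p@d['P'][:3,:3].T+d['P'][:3,3];w=w[(w[:,2]>.24)&(w[:,1]<.19)]
for x in np.arange(.1,.6,.04):
    print(round(x,2),[ (round(y,2),round(float(np.median(q[:,2])),2)) for y in np.arange(-.2,.2,.05) if len(q:=w[(abs(w[:,0]-x)<.02)&(abs(w[:,1]-y)<.02)])>5])
s=img('side');cv2.imwrite('pics/g1.png',s['color'])
E
```

```text
0.1 []
0.14 []
0.18 []
0.22 []
0.26 [(np.float64(-0.0), 0.77), (np.float64(0.05), 0.79), (np.float64(0.1), 0.77)]
0.3 [(np.float64(-0.05), 0.66), (np.float64(-0.0), 0.78), (np.float64(0.05), 0.79), (np.float64(0.1), 0.78)]
0.34 [(np.float64(-0.1), 0.58), (np.float64(-0.05), 0.66), (np.float64(-0.0), 0.72), (np.float64(0.05), 0.78), (np.float64(0.1), 0.77)]
0.38 [(np.float64(-0.1), 0.56), (np.float64(-0.05), 0.65), (np.float64(-0.0), 0.65)]
0.42 [(np.float64(-0.15), 0.42), (np.float64(-0.1), 0.51), (np.float64(-0.05), 0.56), (np.float64(-0.0), 0.57)]
0.46 [(np.float64(-0.2), 0.36), (np.float64(-0.15), 0.4), (np.float64(-0.1), 0.45), (np.float64(-0.05), 0.46)]
0.5 [(np.float64(-0.15), 0.37), (np.float64(-0.1), 0.4)]
0.54 [(np.float64(-0.1), 0.36)]
0.58 []
```

View pics/g1.png

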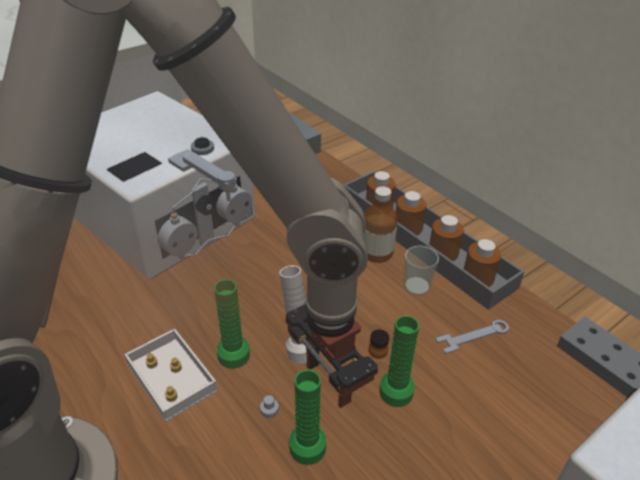

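The side view shows the white foot at (297,350), leaning towards the pump. The forearm stays above 0.5 m over the look-alikes, so I'm continuing.

Call:
drive_tool:
  targets:
    - [1,[0.004,0,0],0]
    - [1,[0.004,0,0],0]
    - [1,[0.004,0,0],0]
    - [1,[0.004,0,0],0]
    - [1,[0.004,0,0],0]
    - [1,[0.004,0,0],0]
    - [1,[0.004,0,0],0]
    - [1,[0.004,0,0],0]
    - [1,[0.004,0,0],0]
    - [1,[0.004,0,0],0]

```text
time: 21.55
position: [0.4682, -0.085, 0.0036]
ee_rot: [0.732, 0.682, -0.0, -0.0]
wrist_force: [-0.1, -1.9, 0.3]
width: 0.999
```

```bash
python3 chk.py '[.473,.014]' pics/f11.png
```

```text
21.55 [ 0.4682 -0.085   0.0036] F [-0.1221 -1.8709  0.2849]
side 0.004 26 [ 0.4755 -0.0028]
side 0.12 132 [0.4758 0.0264]
side 0.15 223 [0.4766 0.0311]
side rim mean [0.4756 0.0297 0.1789] 191
top 0.085 34 [0.4764 0.0223]
top 0.12 86 [0.4781 0.026 ]
top 0.15 281 [0.4806 0.0243]
top rim mean [0.4761 0.0358 0.1799] 126
```

View pics/f11.png

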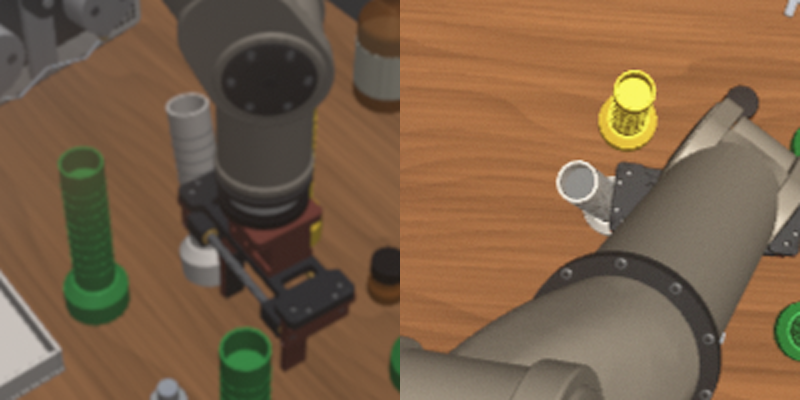

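Call:
drive_tool:
  targets:
    - [1,[0.004,0,0],0]
    - [1,[0.004,0,0],0]
    - [1,[0.004,0,0],0]
    - [1,[0.004,0,0],0]
    - [1,[0.004,0,0],0]
    - [1,[0.004,0,0],0]
    - [1,[0.004,0,0],0]
    - [1,[0.004,0,0],0]
    - [1,[0.004,0,0],0]
    - [1,[0.004,0,0],0]

```text
time: 22.9
position: [0.471, -0.0451, 0.0036]
ee_rot: [0.732, 0.682, -0.0, -0.0]
wrist_force: [-0.4, -0.8, 1.4]
width: 1.0
```

```bash
python3 chk.py '[.476,.054]' pics/f12.png
```

```text
22.9 [ 0.471  -0.0451  0.0036] F [-0.3817 -0.7857  1.384 ]
side 0.12 116 [0.4789 0.0664]
side 0.15 205 [0.4794 0.071 ]
side rim mean [0.4789 0.0697 0.1788] 183
top 0.085 32 [0.4797 0.062 ]
top 0.12 96 [0.481  0.0659]
top 0.15 289 [0.4715 0.072 ]
top rim mean [0.4779 0.0758 0.1792] 130
```

View pics/f12.png

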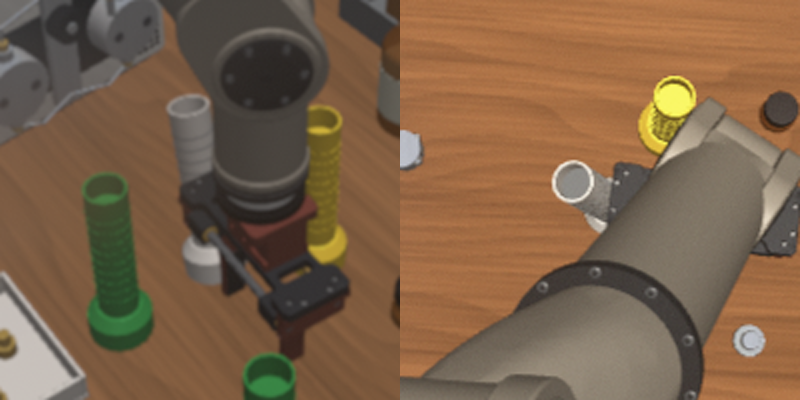

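Call:
drive_tool:
  targets:
    - [1,[0.004,0,0],0]
    - [1,[0.004,0,0],0]
    - [1,[0.004,0,0],0]
    - [1,[0.004,0,0],0]
    - [1,[0.004,0,0],0]
    - [1,[0.004,0,0],0]
    - [1,[0.004,0,0],0]
    - [1,[0.004,0,0],0]
    - [1,[0.004,0,0],0]
    - [1,[0.004,0,0],0]

```text
time: 24.25
position: [0.4738, -0.0052, 0.0036]
ee_rot: [0.732, 0.682, -0.0, -0.0]
wrist_force: [-0.1, -0.9, 0.7]
width: 1.0
```

```bash
python3 chk.py '[.479,.094]' pics/f13.png
```

```text
24.25 [ 0.4738 -0.0052  0.0036] F [-0.0994 -0.9001  0.706 ]
side 0.12 89 [0.4811 0.1064]
side 0.15 172 [0.4818 0.1114]
side rim mean [0.4814 0.1093 0.1789] 176
top 0.085 30 [0.4824 0.1025]
top 0.12 97 [0.4837 0.1063]
top 0.15 287 [0.4865 0.1065]
top rim mean [0.4821 0.1149 0.1793] 139
```

View pics/f13.png

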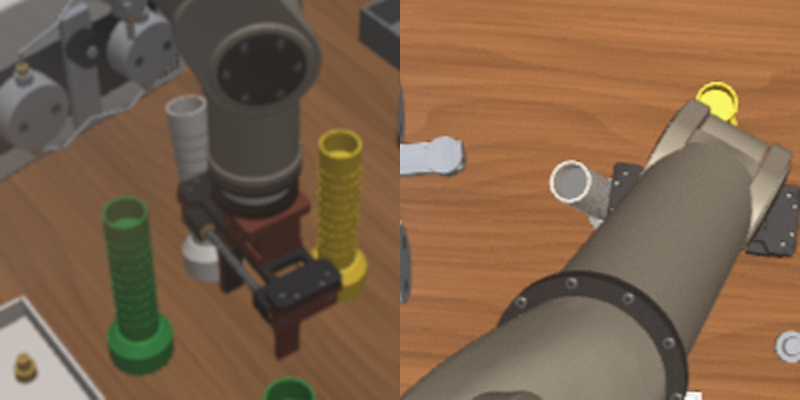

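Call:
drive_tool:
  targets:
    - [1,[0.004,0,0],0]
    - [1,[0.004,0,0],0]
    - [1,[0.004,0,0],0]
    - [1,[0.004,0,0],0]
    - [1,[0.004,0,0],0]
    - [1,[0.004,0,0],0]
    - [1,[0.004,0,0],0]
    - [1,[0.004,0,0],0]
    - [1,[0.004,0,0],0]
    - [1,[0.004,0,0],0]

```text
time: 25.6
position: [0.4766, 0.0347, 0.0036]
ee_rot: [0.732, 0.682, 0.0, -0.0]
wrist_force: [-0.3, -1.0, 1.3]
width: 1.002
```

```bash
python3 chk.py '[.482,.134]' pics/f14.png
```

```text
25.6 [0.4766 0.0347 0.0036] F [-0.3107 -1.0228  1.2871]
side 0.12 72 [0.4667 0.1141]
side 0.15 135 [0.4859 0.1506]
side rim mean [0.4834 0.1502 0.1786] 155
top 0.12 100 [0.4863 0.1466]
top 0.15 288 [0.4787 0.1515]
top rim mean [0.4845 0.155  0.1797] 141
```

View pics/f14.png

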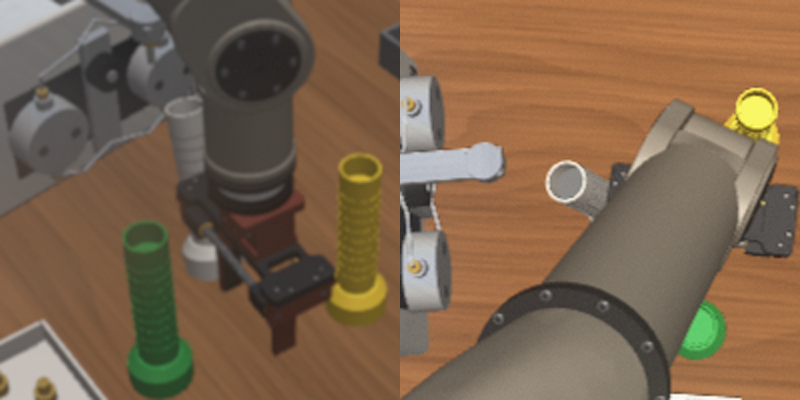

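```bash
python3 - <<'E'
from h import *
np.set_printoptions(precision=4,suppress=True)
d=img('top');s=img('side')
f=np.load('c0.npz');ct=f['ct']
P=ct[255:292,175:222].reshape(-1,3);P=P[(P[:,2]>.24)&(P[:,2]<.26)]
w=np.array([-.149,.989]);u=np.array([.989,.149])
a=P[:,:2]@w;b=P[:,:2]@u;print('front edge w',np.percentile(a,[.5,1,3]),'z',P[:,2].mean())
for lo in np.arange(a.min(),a.max(),.01):
    k=(a>=lo)&(a<lo+.01);print(round(lo,3),k.sum(),b[k].min(),b[k].max(),(b[k].min()+b[k].max())/2)
print('spout guess w,u',np.array([.49,.2205])@w,np.array([.49,.2205])@u)
for n in('side','top'):
    for q in finder.landmark_of(n,'outlet_tip')[:3]: print(n,q, onz(s if n=='side' else d,*q['xy'],.194))
c=np.hstack([cv2.resize(s['color'][140:260,160:320],None,fx=2.5,fy=2.5),cv2.resize(d['color'][220:340,160:320],None,fx=2.5,fy=2.5)]);cv2.imwrite('pics/h1.png',c)
E
```

```text
front edge w [0.1293 0.1301 0.1313] z 0.247864428444912
0.129 97 0.5031329389514847 0.5308193793184872 0.516976159134986
0.139 115 0.501442121163219 0.5330810302129687 0.5172615756880938
0.149 93 0.5037088815739039 0.5321636576563138 0.5179362696151089
0.159 94 0.504464130827686 0.5304140734711854 0.5174391021494358
0.169 87 0.5046305912052867 0.5301666572714863 0.5173986242383866
0.179 96 0.5041852143578164 0.5307380741522691 0.5174616442550428
0.189 85 0.5042706024348025 0.5310910923897006 0.5176808474122516
0.199 1 0.504563463748837 0.504563463748837 0.504563463748837
spout guess w,u 0.1450645 0.5174645
side {'xy': [226.4, 197.3], 'confidence': 0.56} [0.4915 0.2301 0.194 ]
```

View pics/h1.png

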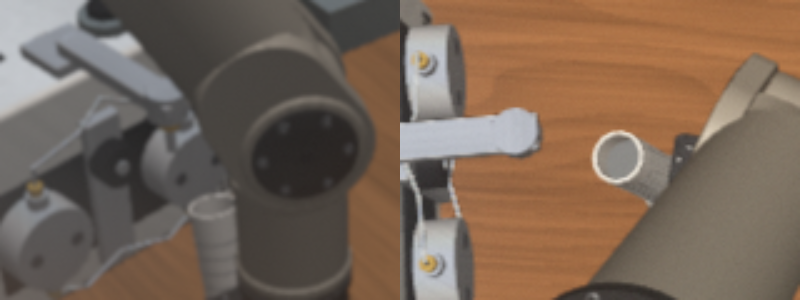

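Call:
drive_tool:
  targets:
    - [1,[0.004,0,0],0]
    - [1,[0.004,0,0],0]
    - [1,[0.004,0,0],0]
    - [1,[0.004,0,0],0]
    - [1,[0.004,0,0],0]
    - [1,[0.004,0,0],0]
    - [1,[0.004,0,0],0]
    - [1,[0.004,0,0],0]
    - [1,[0.003,0,0],0]
    - [1,[0.003,0,0],0]

```text
time: 27.15
position: [0.4793, 0.0725, 0.0036]
ee_rot: [0.732, 0.682, -0.0, -0.0]
wrist_force: [0.3, -1.4, 0.2]
width: 0.995
```

```bash
python3 chk.py '[.485,.173]' pics/f15.png; python3 - <<'E'
from h import *
s=img('side');o=get_obs();t=o['position']
z=s['range_z'];v,u=np.mgrid[:480,:640];p=np.stack([u*z,v*z,z],-1).reshape(-1,3)@np.linalg.inv(s['K']).T
w=p@s['P'][:3,:3].T+s['P'][:3,3];w=w[z.ravel()>0]
for a in np.arange(.0,.2,.02):
    q=w[(abs(w[:,1]-t[1]-a)<.01)&(w[:,2]>.262)&(abs(w[:,0]-t[0])<.1)]
    if len(q): i=q[:,2].argmin();print(round(a,2),len(q),q[i].round(3))
cv2.imwrite('pics/h2.png',cv2.resize(s['color'][120:320,150:400],None,fx=3,fy=3))
E
```

```text
27.15 [0.4793 0.0725 0.0036] F [ 0.347  -1.4472  0.2029]
side 0.12 56 [0.4881 0.1836]
side 0.15 118 [0.4876 0.1894]
side rim mean [0.4853 0.189  0.1788] 129
top 0.12 74 [0.489  0.1854]
top 0.15 302 [0.4869 0.1878]
top rim mean [0.4873 0.1919 0.1792] 148
0.0 1371 [0.442 0.078 0.262]
0.02 300 [0.444 0.086 0.267]
0.04 5 [0.505 0.106 0.398]
```

View pics/h2.png

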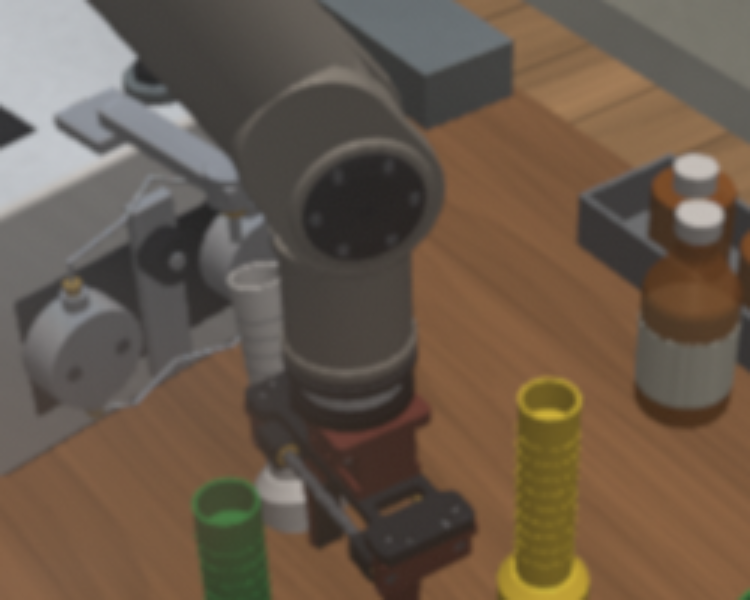

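View pics/f15.png

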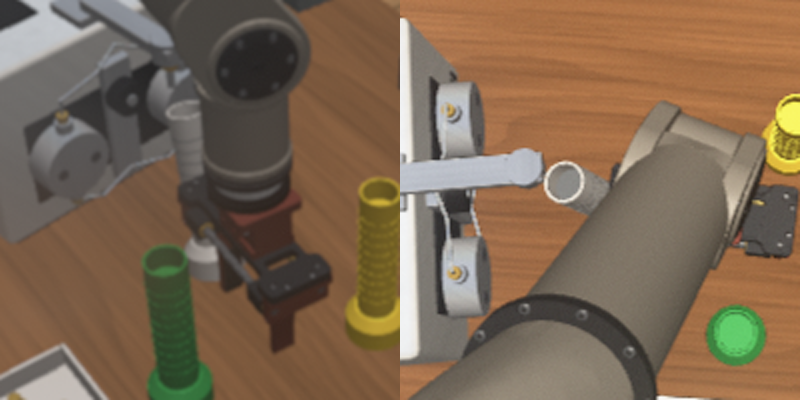

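The leaning mouth at (565,180) in the right half is just reaching the spout at (527,166). The wrist housing passes well above the spout arm. 64 mm remain.

Call:
drive_tool:
  targets:
    - [1,[0.004,0,0],0]
    - [1,[0.004,0,0],0]
    - [1,[0.004,0,0],0]
    - [1,[0.004,0,0],0]
    - [1,[0.004,0,0],0]
    - [1,[0.004,0,0],0]
    - [1,[0.004,0,0],0]
    - [1,[0.004,0,0],0]
    - [1,[0.004,0,0],0]
    - [1,[0.004,0,0],0]

```text
time: 28.55
position: [0.4821, 0.1125, 0.0036]
ee_rot: [0.732, 0.682, -0.0, -0.0]
wrist_force: [-0.2, -1.7, 1.1]
width: 1.001
```

```bash
python3 chk.py '[.488,.213]' pics/f16.png
```

```text
28.55 [0.4821 0.1125 0.0036] F [-0.2201 -1.7214  1.128 ]
side 0.12 44 [0.4936 0.2214]
side 0.15 102 [0.4901 0.2293]
side rim mean [0.485  0.2274 0.1787] 107
top 0.12 26 [0.4924 0.227 ]
top 0.15 113 [0.4939 0.2297]
top rim mean [0.4777 0.2296 0.1794] 56
```

View pics/f16.png

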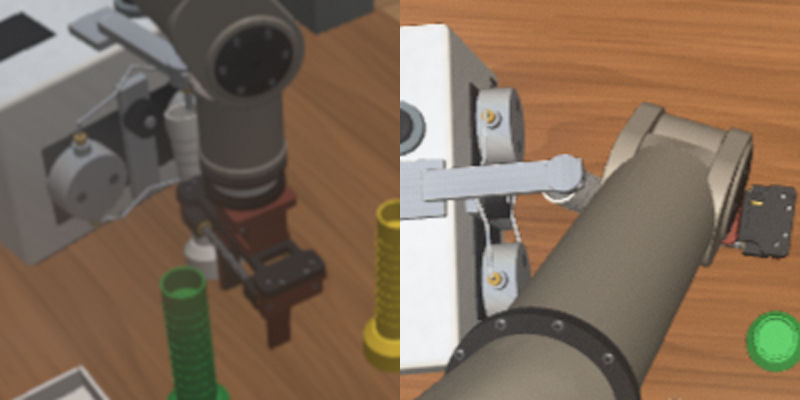

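Call:
drive_tool:
  targets:
    - [1,[0.004,0,0],0]
    - [1,[0.004,0,0],0]
    - [1,[0.004,0,0],0]
    - [1,[0.003,0,0],0]
    - [1,[0.003,0,0],0]
    - [1,[0.002,0,0],0]
    - [1,[0.002,0,0],0]
    - [1,[0,0,0],0]
    - [1,[0,0,0],0]
    - [1,[0,0,0],0]

```text
time: 29.9
position: [0.4837, 0.1342, 0.0036]
ee_rot: [0.732, 0.682, -0.0, -0.0]
wrist_force: [-0.4, -0.8, 0.6]
width: 1.002
```

```bash
python3 chk.py '[.490,.233]' pics/f17.png
```

```text
29.9 [0.4837 0.1342 0.0036] F [-0.3593 -0.7686  0.5517]
side 0.12 39 [0.4966 0.2402]
side 0.15 93 [0.4927 0.2507]
side rim mean [0.4882 0.252  0.1785] 107
top 0.15 41 [0.4945 0.2499]
top rim mean [0.4818 0.2515 0.1802] 47
```

View pics/f17.png

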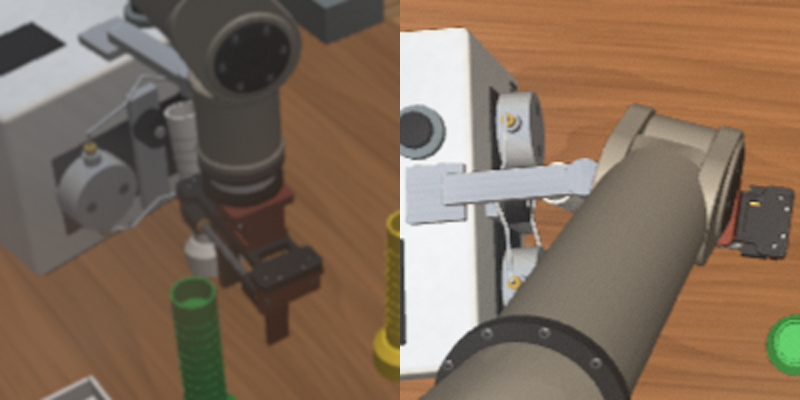

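Now I'll ease back slowly so the cylinder lowers itself upright against the carrier.

Call:
drive_tool:
  targets:
    - [1,[-0.002,0,0],0]
    - [1,[-0.003,0,0],0]
    - [1,[-0.003,0,0],0]
    - [1,[-0.003,0,0],0]
    - [1,[-0.003,0,0],0]
    - [1,[-0.003,0,0],0]
    - [1,[-0.003,0,0],0]
    - [1,[-0.003,0,0],0]
    - [1,[-0.003,0,0],0]
    - [1,[-0.002,0,0],0]

```text
time: 31.25
position: [0.4818, 0.1061, 0.0037]
ee_rot: [0.732, 0.682, 0.0, -0.0]
wrist_force: [-1.6, -0.4, 1.3]
width: 1.0
```

Call:
drive_tool:
  targets:
    - [1,[-0.003,0,0],0]
    - [1,[-0.004,0,0],0]
    - [1,[-0.005,0,0],0]
    - [1,[-0.005,0,0],0]
    - [1,[-0.005,0,0],0]
    - [1,[-0.005,0,0],0]
    - [1,[-0.005,0,0],0]
    - [1,[-0.005,0,0],0]
    - [1,[-0.005,0,0],0]
    - [1,[-0.005,0,0],0]

```text
time: 32.5
position: [0.4784, 0.059, 0.0037]
ee_rot: [0.732, 0.682, 0.0, -0.0]
wrist_force: [0.7, 0.1, -0.5]
width: 0.999
```

```bash
python3 chk.py '[.490,.217]' pics/f18.png; python3 - <<'E'
from h import *
s=img('side');cv2.imwrite('pics/h3.png',cv2.resize(s['color'][120:320,150:400],None,fx=3,fy=3))
E
```

```text
32.5 [0.4784 0.059  0.0037] F [ 0.6608  0.0596 -0.5057]
side 0.15 28 [0.5051 0.2416]
side rim mean [0.4898 0.2152 0.1796] 77
top 0.05 56 [0.4903 0.2163]
top 0.085 57 [0.4903 0.2163]
top 0.12 53 [0.4901 0.2162]
top 0.15 170 [0.4962 0.2269]
top rim mean [0.4843 0.2088 0.1792] 71
```

View pics/h3.png

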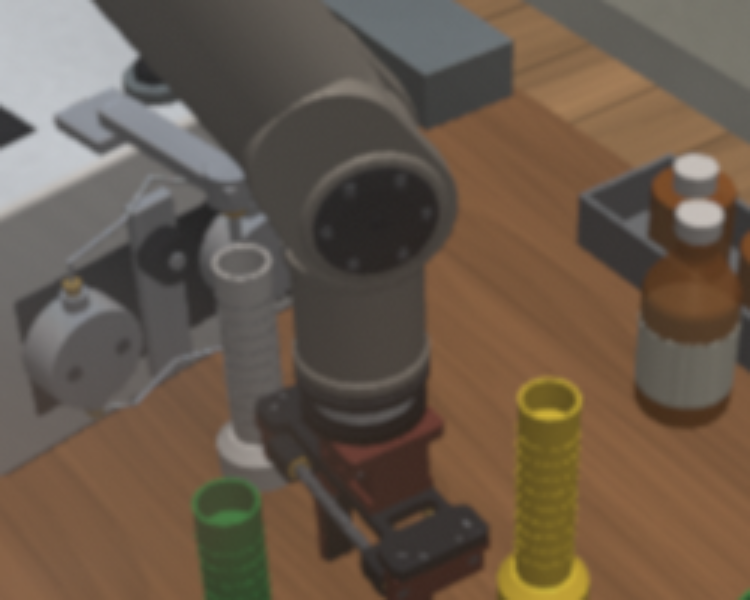

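View pics/f18.png

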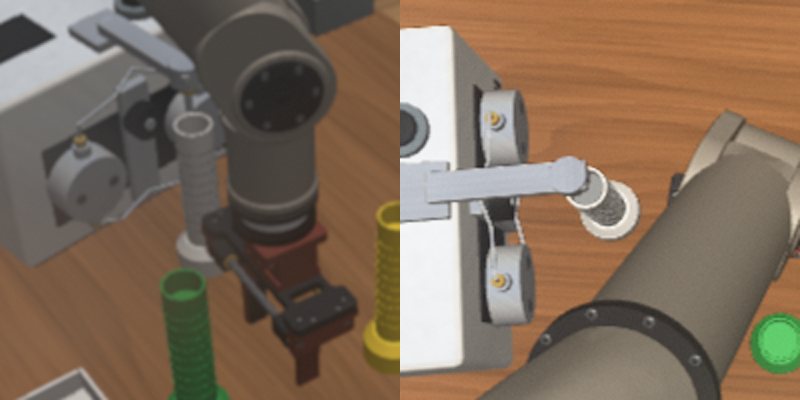

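The cylinder stands upright at (0.4903, 0.2163). The spout is at (0.490, 0.2205), about 4 mm away, and the picture shows the spout over the mouth. I'll lift straight up, close the fingers and go to the button.

Call:
drive_tool:
  targets:
    - [1,[0,0,-0.04],0]
    - [1,[0,0,-0.05],0]
    - [1,[0,0,-0.05],0]
    - [1,[0,0,-0.05],0]
    - [0.5,[0,0,-0.05],0]
    - [0,[0,0,-0.05],0]
    - [0,[0,0,-0.05],0]
    - [0,[0.052,0.0037,0],0]
    - [0,[0.052,0.0037,0],0]
    - [0,[0.052,0.0037,0],0]

```text
time: 33.9
position: [0.5004, 0.216, 0.3438]
ee_rot: [0.732, 0.682, 0.0, -0.0]
wrist_force: [1.1, 0.0, 0.8]
width: 0.356
```

Call:
drive_tool:
  targets:
    - [0,[0.052,0.0037,0],0]
    - [0,[0.052,0.0037,0],0]
    - [0,[0.052,0.0037,0],0]
    - [0,[0,0,0],0]
    - [0,[0,0,0],0]
    - [0,[0,0,0],0]
    - [0,[0,0,0],0]
    - [0,[0,0,0],0]
    - [0,[0,0,0],0]
    - [0,[0,0,0],0]

```text
time: 35.15
position: [0.5226, 0.369, 0.3437]
ee_rot: [0.732, 0.682, 0.0, -0.0]
wrist_force: [-0.3, -0.2, 0.0]
width: 0.004
```

```bash
python3 - <<'E'
from h import *
np.set_printoptions(precision=4,suppress=True)
o=get_obs();print(o['time'],o['position'],o['width'])
d=img('wrist');cv2.imwrite('pics/k1.png',d['color'])
for q in finder.landmark_of('wrist','start_top')[:2]: print(q,pt(d,*q['xy']),onz(d,*q['xy'],.2396))
for q in finder.search_frame('wrist','start_top')[:2]: print(q)
s=img('side');cv2.imwrite('pics/k2.png',s['color'])
E
```

```text
35.15 [0.5226 0.369  0.3437] 0.004253189438389001
{'xy': [319.6, 247.8], 'confidence': 0.66} [0.5254 0.3701 0.2429] [0.5265 0.37   0.2396]
{'extent': [295.1, 223.4, 52.7, 42.8], 'confidence': 0.75}
```

View pics/k1.png

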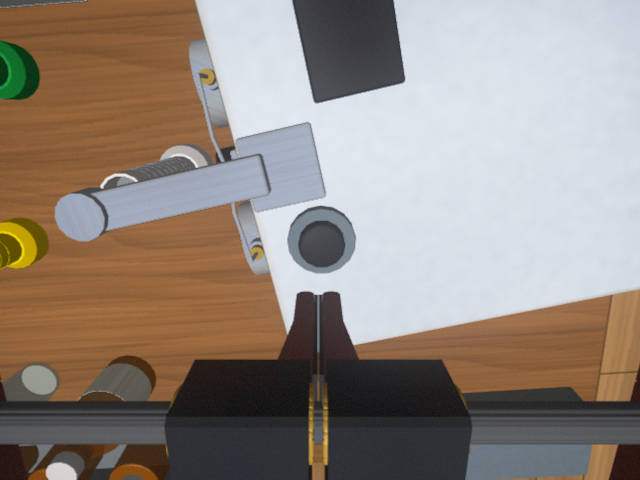

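View pics/k2.png

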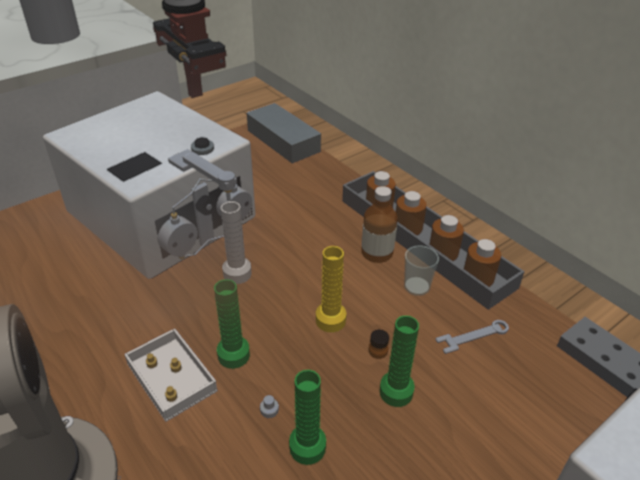

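The cylinder at side (236,250) stands under the spout. The button at wrist (321,240) is under the fingertips within about 2 mm. I'll descend to just above it.

Call:
drive_tool:
  targets:
    - [0,[0,0,0.05],0]
    - [0,[0,0,0.04],0]
    - [0,[0,0,0.005],0]
    - [0,[0,0,0.003],0]
    - [0,[0,0,0.002],0]
    - [0,[0,0,0.001],0]
    - [0,[0,0,0.001],0]
    - [0,[0,0,0.001],0]
    - [0,[0,0,0],0]
    - [0,[0,0,0],0]

```text
time: 36.6
position: [0.5229, 0.3692, 0.241]
ee_rot: [0.732, 0.682, 0.0, 0.0]
wrist_force: [1.0, 1.0, 2.2]
width: 0.008
```

Call:
drive_tool:
  targets:
    - [0,[0,0,0.001],0]
    - [0,[0,0,0.001],0]
    - [0,[0,0,0.001],0]
    - [0,[0,0,0.001],0]
    - [0,[0,0,0.001],0]
    - [0,[0,0,0],0]
    - [0,[0,0,0],0]
    - [0,[0,0,0],0]
    - [0,[0,0,0],0]
    - [0,[0,0,0],0]

```text
time: 37.85
position: [0.523, 0.3692, 0.2364]
ee_rot: [0.732, 0.682, 0.001, -0.0]
wrist_force: [-0.7, 0.5, 8.7]
width: 0.008
```

Call:
drive_tool:
  targets:
    - [0,[0,0,0.001],0]
    - [0,[0,0,0.001],0]
    - [0,[0,0,0.001],0]
    - [0,[0,0,0],0]
    - [0,[0,0,0],0]
    - [0,[0,0,0],0]
    - [0,[0,0,0],0]
    - [0,[0,0,0],0]
    - [0,[0,0,0],0]
    - [0,[0,0,0],0]

```text
time: 39.1
position: [0.5231, 0.3692, 0.2361]
ee_rot: [0.732, 0.682, 0.001, -0.001]
wrist_force: [-6.5, -2.5, 24.5]
width: 0.006
```

The button bottomed out at TCP z = 0.2361, where the force rose to 24.5 N without further motion. That is about 6 mm below the measured button top of 0.240–0.243. I'll let go and retreat.

Call:
drive_tool:
  targets:
    - [0,[0,0,-0.003],0]
    - [0,[0,0,-0.005],0]
    - [0,[0,0,-0.01],0]
    - [0,[0,0,-0.03],0]
    - [0,[0,0,-0.05],0]
    - [0,[0,0,-0.03],0]
    - [0,[0,0,0],0]
    - [0,[0,0,0],0]
    - [0,[0,0,0],0]
    - [0,[0,0,0],0]

```text
time: 40.35
position: [0.5222, 0.3688, 0.3596]
ee_rot: [0.732, 0.682, -0.001, -0.0]
wrist_force: [1.3, -0.2, 0.6]
width: 0.008
```

```bash
python3 chk.py '[.490,.217]' pics/z1.png; python3 - <<'E'
from h import *
d=img('wrist');cv2.imwrite('pics/z2.png',d['color'])
s=img('side');cv2.imwrite('pics/z3.png',s['color'])
z=d['range_z'];print('button z',[pt(d,u,v).round(4) for u,v in ((318,250),(322,262))])
E
```

```text
40.35 [0.5222 0.3688 0.3596] F [ 1.3468 -0.2019  0.5651]
side 0.15 27 [0.4879 0.2112]
side rim mean [0.4897 0.2155 0.18  ] 62
top 0.05 55 [0.4902 0.2161]
top 0.085 61 [0.4903 0.2161]
top 0.12 57 [0.4902 0.2162]
top 0.15 175 [0.4959 0.2268]
top rim mean [0.4844 0.2092 0.1792] 69
button z [array([0.5316, 0.3684, 0.2441]), array([0.5448, 0.3704, 0.2329])]
```

View pics/z2.png

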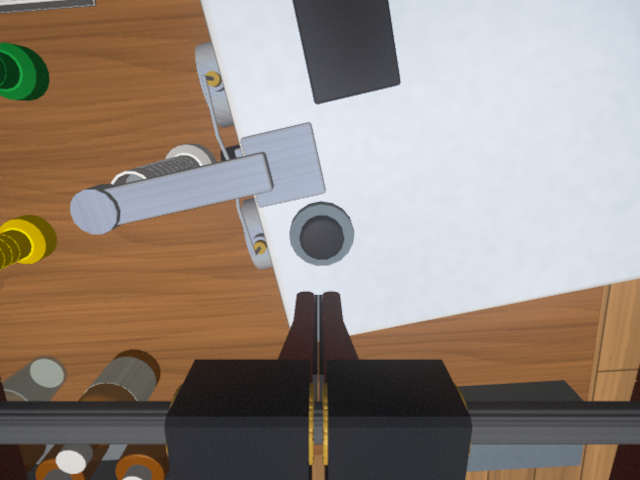

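View pics/z3.png

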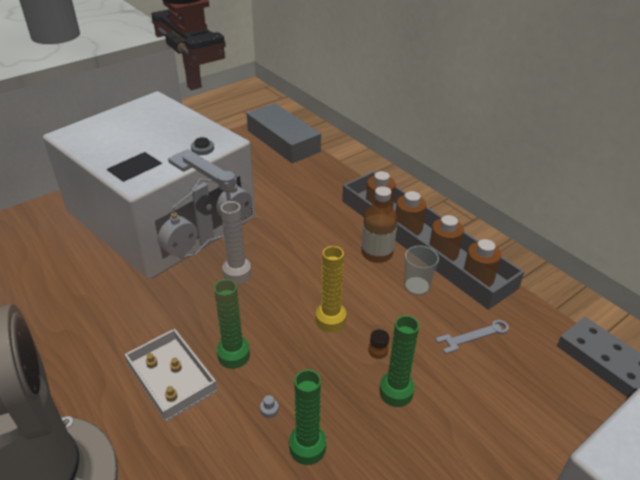

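The button at wrist (322,237) is back out: its top is at about 0.244 and its housing at 0.233. The cylinder is upright at (0.490, 0.216) and nothing else has moved, so I'm handing in.

```bash
python3 -c "
from h import *
print(workorder.sign_off())"
```

```text
the job is handed in; nothing more can be done
None
```

The cylinder is under the pump's spout and the start button has been pressed fully in and let go. I handed the job in at about 40.6 s; sign-off gives no verdict.

**How the push went:** I pushed the cylinder about 0.34 m along the bench between the look-alikes. With the tool pointing straight down, the gripper's body touches the tube before a finger can reach the foot. My first small push therefore only leaned the tube and the foot did not slide. I advanced until the open finger met the foot low down, and the foot then slid steadily. The cylinder leaned about 12° for the whole push (the limit is 17°), so it was not a clean upright push. It was never gripped or lifted, and it settled upright when I eased back.

**Last checks:**
- **Cylinder:** the top camera put its axis at (0.490, 0.216), the same at three heights, so it is upright. The spout measured (0.490, 0.2205), about 4 mm away.
- **Spout position:** the estimates mostly agreed. One late, low-confidence network reading put the spout about 10 mm further in y. I set it aside because it disagreed with both the arm's measured outline and the pump geometry.
- **Start button:** it stopped moving with the fingertips at z = 0.2361 and 24.5 N, about 6 mm below its top. After release its top read about 0.244, against 0.240–0.243 before, so it is back out. I had no direct reading of the button's travel.
- **Other things on the bench:** the final side picture shows them where they were at the start. I checked this by eye only.
- **Robot:** it is clear of everything.

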